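# Gauge the marked spot of a rubber bung on an inclined table

## Task

Seat the smaller rubber bung (the one with a white ring on its top) plug down, marked face up, in the tubular pocket of the inclined table and let go of it. Then take the spring-loaded gauge out of its holder and press its tip lightly inside the white ring, with the gauge square to the sloping face and its plunger about half-way in (never fully in). Finish while still holding the gauge like that; leave the larger bung and the dropper vial where they stand.

Things in the scene. Friction and masses are not known exactly. Their poses are not given: they have to be found in the camera images.
- incline: inclined specimen table, metal, fixed to the bench: level base 84x84x8 mm carrying a 76x76x12 mm plate that slopes 20 degrees down towards its own -x side. Origin: centre of the base's underside on the bench, z up.
- pocket: round tubular pocket standing square on the sloping plate: steel tube 38 mm outside, hole 29 mm across and 16 mm deep. Origin: centre of the hole's floor, which is the plate's top face; z is the normal of the sloping plate (20 degrees from vertical), along the tube to its mouth at z = 16 mm; y is level, x points up the slope.
- bung: the bung to be gauged, black rubber, 40 g: a plug 26 mm in diameter and 12 mm long below a flange 44 mm in diameter and 10 mm thick, 22 mm high in all. Starts standing on its plug. Origin: centre of the plug's lower end; z towards the flange. Seated, the flange rests on the tube's mouth, its top 26 mm above the pocket's origin.
- bung_mark (a point): centre of the top face of that bung, 22 mm above its origin: the marked spot, inside a thin white ring 14 mm across.
- spare_bung: a larger bung of the same black rubber without a ring: flange 60 mm, plug 40 mm in diameter, 22 mm high; stands on its plug on the bench. Origin: centre of the plug's lower end. Not to be disturbed.
- vial: small dropper vial of amber glass with a white cap, 25 mm in diameter, 48 mm high, standing on the bench; origin at the centre of its foot. Not to be disturbed.
- holder: fixed upright dark steel tube, 44 mm outside, 24 mm bore, 70 mm high on a foot 72 mm across; the gauge hangs in it by its shoulder. Origin: centre of the foot on the bench.
- gauge: hand-held sprung gauge, 0.15 kg, starts upright in the holder. Origin: on its axis, underside of its round shoulder (34 mm wide, 6 thick), which rests on the holder; z up the axis. Above: square grey barrel 28x28 mm, z = 6 to 84 mm, sides along x and y (grip there), cap to 87. Below: nose 16 mm wide to z = -40, then the plunger, its free tip at z = -54; so 54 mm up clears the holder.
- gauge_tip (a point): lowest point of the gauge's ball tip (6 mm ball on a 5 mm plunger rod), on the gauge axis, 54 mm below the gauge's origin when the plunger is free.
- plunger (a joint): travel of the gauge's plunger in m: 0 free, grows as it is pushed in along the gauge axis, 0.010 fully in; spring 700 N/m, so half-way in is 3.5 N.
Things that resemble listed ones, but are neither listed nor needed, are in the scene too. What is shaped like the gauge but yellow is not meant.

How it is judged (in metres and radians):
On the way, in this order (a step that is already met when the one before it is completed fails the run):
1. the marked bung sits in the pocket, plug down and ring up, and is let go (x of bung_mark in the frame of pocket between -0.004 and 0.004 m and y of bung_mark in the frame of pocket between -0.004 and 0.004 m and z of bung_mark in the frame of pocket between 0.0235 and 0.0285 m and angle between the z axis of bung and the z axis of pocket, either way round below 0.1 rad and contact force between bung and the fingers below 0.05 N and linear speed of bung below 0.02 m/s), for 0.2 s.
2. the gauge is held by the fingers, out of its holder (contact force between gauge and the fingers above 2 N and contact force between gauge and holder below 0.05 N and height (world z) of gauge_tip above 0.075 m), for 0.1 s.
At the end, for the whole second after the job is handed in: Bung let go, seated ring up: ring centre within 4 mm of the pocket axis, axes within 0.1 rad. The gauge, gripped, still, touching only the bung: tip within 7 mm of the ring centre, axis within 0.12 rad of the pocket axis, plunger 2.5 to 7.5 mm in (1.2 to 7 N) (x of bung_mark in the frame of pocket between -0.004 and 0.004 m and y of bung_mark in the frame of pocket between -0.004 and 0.004 m and z of bung_mark in the frame of pocket between 0.0235 and 0.0285 m and angle between the z axis of bung and the z axis of pocket, either way round below 0.1 rad and distance between gauge_tip and bung_mark below 0.007 m and value of joint plunger between 0.0025 and 0.0075 m and contact force between gauge and bung between 1.2 and 7 N and angle between the z axis of gauge and the z axis of pocket, either way round below 0.12 rad and angle between gauge's own z axis and vertical below 0.8 rad and contact force between gauge and the fingers above 2 N and contact force between gauge and holder below 0.05 N and contact force between gauge and incline below 0.05 N and contact force between bung and the arm below 0.1 N and contact force between bung and the fingers below 0.1 N and linear speed of gauge below 0.01 m/s); the arm keeps its last pose, push and grip.
It fails at once if the plunger is pressed fully in (value of joint plunger above 0.0095 m).
It fails at once if the larger bung is disturbed (distance of spare_bung from where it was at the start of the episode above 0.02 m or angle between spare_bung's own z axis and vertical above 0.3 rad).
It fails at once if the dropper vial is disturbed (distance of vial from where it was at the start of the episode above 0.02 m or angle between vial's own z axis and vertical above 0.3 rad).
It also fails if it takes over 58 s, if anything falls off the work surface, if the arm or the gripper's body presses on something with over 40 N, if the wrist force passes 120 N, or if a joint passes its speed limit or range.

## Robot

A 7-joint arm with a two-finger parallel gripper is mounted at the origin on a cart in front of the work surface, level with it; the furniture and walls round the work are solid. World frame = base frame: x ahead of the robot, y to its left, z up, the work surface at z = 0. Lengths are in m, angles in degrees, forces in N, time in s.
With the tool pointing down it reaches from about 0.425 to 0.875 m from the base axis. Payload 4.7 kg.
Tool frame: the origin (TCP) lies at the very end of the fingers, on their centre line; the grasp point (between the pads) lies 19 mm behind it; z points along the fingers, y is the line along which they close (so a half turn about z gives the same grasp; the last joint's range is limited). The gripper opens to 87 mm and grips with 3 to 60 N. Pads are 19 mm wide; open, the fingers measure 117 mm over their backs; the gripper's body (75 mm by 190 mm) begins 51 mm behind the grasp point.
Start: joints at [0.808, 18.392, -4.016, 83.108, 1.295, 78.541, -3.26], TCP at [0.65, -0, 0.201] pointing down, gripper open.
Joint ranges: [-163.93, 163.93], [-17.29, 119.83], [-79.2, 71.16], [3.27, 140.29], [-89.18, 269.18], [5.43, 117.66], [-154.24, 154.24]. Speed limits (degrees/s): [147.25, 147.25, 180, 180, 180, 180, 180].

## Interface

Orientations are given as [roll, pitch, yaw] about the fixed x, y, z axes, in that order (R = Rz(yaw) Ry(pitch) Rx(roll)).
In Python, from cell import get_obs, read_camera, sign_off, silhouettes gives the robot as it stands.
- The arm moves only by the tool play_rows, never from a script. Its argument "steps" is a list that holds one entry, the list of rows, each a list of 7 numbers: the shift along the tool's x, y, z in m, then the turn, a rotation vector about the tool's x, y, z in rad, then the finger opening in m, from 0 to 0.087. A call has 1 to 12 rows; each row shifts and turns the commanded pose from where the row before left it, along the tool's axes as they then stand; what a row does not reach is not made up. A row lasts 1/10 s, in which the tool goes at most 50 mm and 8.59 degrees, less where a joint would pass 70% of its speed; a pose out of reach is approached as far as the arm can. A call is refused whole if a number of a shift passes 0.05 or a number of a turn 0.15, either way. A call with a gripper value outside its range is refused whole. The fingers move at their own pace and stop on an object; "force" is the grip in N (left out, the last holds). Time passes only in rows, so rows that do not move let the fingers close. It gives the time, the measured TCP pose, the force, the opening and the grip force at its end, in the units of the state.
- get_obs(): the state, without advancing time (a new reading comes with each control period).
- read_camera(name): name is "scene" or "side" or "wrist"; returns a dict with "frame" (400x640x3 uint8, red, green, blue), "intrinsics" (3x3 intrinsics, pixels), "view" (4x4, takes a point from world to camera coordinates). Camera axes: x right, y up, looking along -z (the intrinsics and any distortion apply to the point x, -y, -z); pixel columns grow to the right and rows downward; lengths in m; the calibration is good to about 2 mm. A picture is of the moment at which its call begins. There is no depth.
- sign_off(): hands the job in; it is judged then, once.
Trained networks look in the newest picture that a camera, given by its name, has taken for a name from the list of things; names that differ only in an ending like _2 or _b are one class to them, and where a whole thing is asked for, a point or a joint stands for the part that bears it (a point fixed in the world has none). Each returns a list of dicts, best first, with "p" (0 to 1); they miss things now and then, are a little off and sometimes report something else, mostly with a low value. They report only what shows in the picture. A call takes as long as a camera call. They do not tell look-alikes from the thing itself.
- silhouettes(camera, name): "pixels" (400x640 bool, what is visible of it) and "extent" ([left, top, right, bottom] in pixels, round what is visible of it).
The state is a dict: "time_s": time; "qpos": joint angles; "joint_velocities": joint speeds; "effort": joint torques, N m; "tool_pos": TCP position; "tool_rot": TCP orientation; "force": force on the tool from outside, world axes, zero at the start; "wrist_torque": the same for the moment, N m; "grip_width": finger opening in m; "grasp_force": force on a finger pad.
Only numpy, scipy, OpenCV 4.12 (cv2) and the standard library are available. Lean on these libraries where they do the work, as an engineer would, in place of code of your own. Each camera call takes 0.05 s, during which the arm holds its last target. There are 200 camera calls.

## Working session

There is one attempt and no reset: what is moved stays moved. The work goes in short steps, Python scripts to look and compute and a tool call to move; the robot and the scene stay as the last step left them, time stands still between calls to the robot, and variables do not carry over. Pictures are saved under pics/ and viewed, at most 10 in all, crops included, and the job is handed in when it is done.

Besides the shell and the picture viewer there is one more tool, called after "Call:" as name(argument=value, ...) on one line, values as JSON. play_rows: Moves the arm, as the interface text tells. Its arguments: {"type":"object","properties":{"steps":{"type":"array","items":{"type":"array","items":{"type":"array","items":{"type":"number"}}}},"force":{"type":"number"}},"required":["steps"]}

```bash
mkdir -p pics; ls
cat > h.py <<'E'
import numpy as np, cv2
from cell import get_obs, read_camera, sign_off, silhouettes
def ray(c,u,v):
    K=c["intrinsics"];V=np.array(c["view"]);R=V[:3,:3];t=V[:3,3]
    d=np.linalg.solve(np.array(K),[u,v,1.]);d=R.T@np.array([d[0],-d[1],-d[2]])
    return -R.T@t,d
def atz(c,u,v,z):
    o,d=ray(c,u,v);return o+d*(z-o[2])/d[2]
def proj(c,p):
    V=np.array(c["view"]);q=V[:3,:3]@np.array(p)+V[:3,3];q=np.array(c["intrinsics"])@[q[0],-q[1],-q[2]];return q[:2]/q[2]
def tri(rs):
    A=0;b=0
    for o,d in rs:
        d=d/np.linalg.norm(d);M=np.eye(3)-np.outer(d,d);A=A+M;b=b+M@o
    return np.linalg.solve(A,b)
def save(f,n): cv2.imwrite("pics/"+n,cv2.cvtColor(f,cv2.COLOR_RGB2BGR))
E
python3 - <<'E'
from h import *
for n in ["scene","side","wrist"]:
    c=read_camera(n);save(c["frame"],n+"0.png");print(n,ray(c,320,200)[0].round(3),ray(c,320,200)[1].round(2), np.array(c["intrinsics"]).round(0).tolist())
    for k in ["incline","pocket","bung","spare_bung","vial","holder","gauge"]:
        for r in silhouettes(n,k)[:3]:
            if r["p"]>.2: print(n,k,round(r["p"],2),np.round(r["extent"],0).tolist())
print(get_obs())
E
```

```text
pics
scene [0.083 0.47  0.737] [ 0.48 -0.4  -0.78] [[452.0, 0.0, 317.0], [0.0, 452.0, 197.0], [0.0, 0.0, 1.0]]
scene incline 0.67 [304.0, 137.0, 357.0, 194.0]
scene pocket 0.7 [320.0, 150.0, 342.0, 169.0]
scene pocket 0.57 [413.0, 160.0, 432.0, 181.0]
scene bung 0.61 [414.0, 163.0, 434.0, 180.0]
scene spare_bung 0.6 [356.0, 206.0, 383.0, 231.0]
scene vial 0.59 [330.0, 234.0, 343.0, 257.0]
scene holder 0.89 [258.0, 244.0, 299.0, 285.0]
scene gauge 0.95 [203.0, 233.0, 231.0, 285.0]
scene gauge 0.78 [265.0, 212.0, 287.0, 254.0]
scene gauge 0.78 [224.0, 276.0, 253.0, 320.0]
side [ 0.288 -0.529  0.629] [ 0.26  0.74 -0.62] [[382.0, 0.0, 321.0], [0.0, 382.0, 203.0], [0.0, 0.0, 1.0]]
side incline 0.88 [345.0, 210.0, 389.0, 255.0]
side pocket 0.59 [355.0, 221.0, 372.0, 237.0]
side bung 0.81 [327.0, 296.0, 353.0, 322.0]
side spare_bung 0.56 [284.0, 240.0, 312.0, 258.0]
side vial 0.67 [275.0, 212.0, 286.0, 230.0]
side holder 0.74 [272.0, 175.0, 301.0, 205.0]
side gauge 0.86 [246.0, 139.0, 260.0, 181.0]
side gauge 0.75 [274.0, 147.0, 289.0, 181.0]
wrist [0.651 0.076 0.385] [-0.01 -0.27 -0.96] [[
[... 310 characters left out ...]
os': array([ 0.80823171, 18.39027965, -4.01642121, 83.10966919,  1.29613598,
       78.53916682, -3.26030525]), 'joint_velocities': array([ 0.05838008, -0.05845096,  0.0327121 , -0.06277952, -0.05052533,
        0.21602125, -0.00967485]), 'effort': array([ 4.16022285e-04, -4.91105855e+01, -4.02233675e-01, -3.12771928e+01,
       -6.34025806e-02,  3.37307097e-02,  3.24275902e-05]), 'tool_pos': array([ 6.50017790e-01, -3.83824992e-05,  2.01286641e-01]), 'tool_rot': array([1.79993918e+02, 3.77585780e-03, 9.00008363e+01]), 'force': array([-0.79347444,  0.94987531, -0.10478792]), 'wrist_torque': array([ 0.00452409,  0.02851911, -0.02547021]), 'grasp_force': 0.0, 'grip_width': 0.08689606452515851}
```

Run:
```python
import cv2,numpy as np
s=cv2.imread("pics/scene0.png")[110:340,180:460]
d=cv2.imread("pics/side0.png")[120:340,220:420]
cv2.imwrite("pics/a.png",cv2.resize(s,None,fx=2.6,fy=2.6,interpolation=2))
cv2.imwrite("pics/b.png",cv2.resize(d,None,fx=2.7,fy=2.7,interpolation=2))
```

```text
(no output)
```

View pics/a.png

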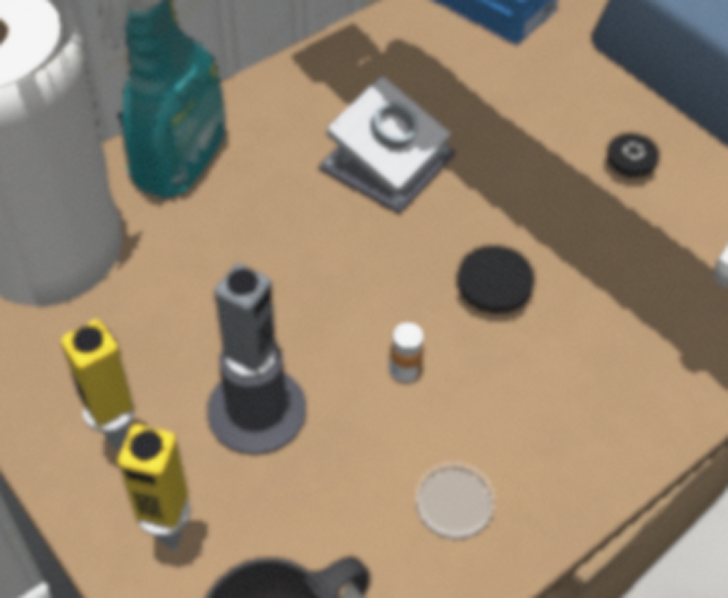

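View pics/wrist0.png

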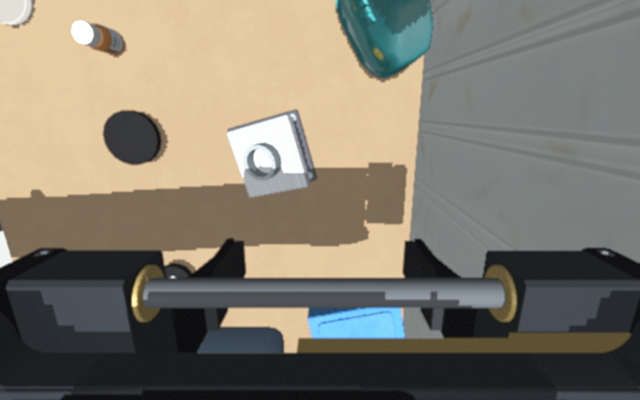

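View pics/b.png

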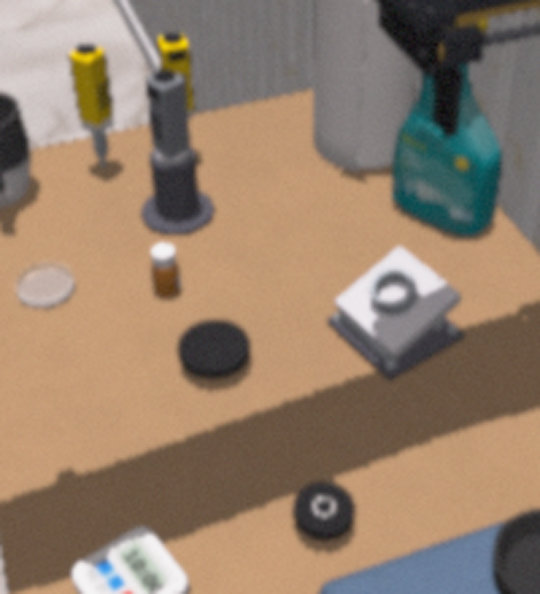

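The look-alikes for the bung are the plain larger bung at scene (369,217) and the ringed one at (423,168), so I choose the ringed one (side 340,308). The look-alikes for the gauge are the grey one in the holder at scene (276,233) and the yellow ones at (217,259) and (238,298), so I choose the grey one. The incline is at scene (331,165), with the pocket mouth at (331,158).

```bash
cat > m.py <<'E'
from h import *
from scipy.optimize import minimize
S={n:read_camera(n) for n in ["scene","side","wrist"]}
def ring(c,ext,thr=130):
    l,t,r,b=[int(v) for v in ext];g=c["frame"][t+3:b-3,l+3:r-3].min(2);v,u=np.nonzero(g>thr)
    return u.mean()+l+3,v.mean()+t+3,len(u)
def best(n,k): return silhouettes(n,k)[0]
r1=ring(S["scene"],[414,163,434,180]);r2=ring(S["side"],[327,296,353,322])
p=tri([ray(S["scene"],*r1[:2]),ray(S["side"],*r2[:2])]);print("mark",r1,r2,p.round(4),atz(S["scene"],*r1[:2],.022).round(4),atz(S["side"],*r2[:2],.022).round(4))
print("mouth tri",tri([ray(S["scene"],331.2,157.7),ray(S["side"],365.9,228.1),ray(S["wrist"],263,160)]).round(4))
def box(T,sx,sy,z0,z1):
    q=np.array([[x,y,z] for x in(-sx,sx) for y in(-sy,sy) for z in(z0,z1)]);return q@T[:3,:3].T+T[:3,3]
def Rz(a): return np.array([[np.cos(a),-np.sin(a),0],[np.sin(a),np.cos(a),0],[0,0,1]])
def Ry(a): return np.array([[np.cos(a),0,np.sin(a)],[0,1,0],[-np.sin(a),0,np.cos(a)]])
M={n:best(n,"incline")["pixels"].astype(np.uint8) for n in S}
for n in M:
    M[n]=cv2.morphologyEx(M[n],cv2.MORPH_CLOSE,np.ones((9,9)))
def cost(q):
    x,y,a,h=q;e=0
    T=np.eye(4);T[:3,:3]=Rz(a);T[:3,3]=[x,y,0];P=np.eye(4);P[:3,:3]=Rz(a)@Ry(-np.radians(20));P[:3,3]=[x,y,h]
    for n in S:
        m=np.zeros((400,640),np.uint8)
        for B in(box(T,.042,.042,0,.008),box(P,.038,.038,-.012,0)):
            pts=np.array([proj(S[n],b) for b in B]).astype(np.float32)
            cv2.fillConvexPoly(m,(cv2.convexHull(pts)*16).astype(np.int32),1,shift=4)
        e+=1-(m&M[n]).sum()/(m|M[n]).sum()
    return e
if __name__=="__main__":
    m0=tri([ray(S["scene"],331.2,157.7),ray(S["side"],365.9,228.1),ray(S["wrist"],263,160)])
    for d in range(-180,180,30):
        r=minimize(cost,[m0[0],m0[1],np.radians(d),.035],method="Nelder-Mead",options=dict(initial_simplex=np.array([m0[0],m0[1],np.radians(d),.035])+np.vstack([np.zeros(4),np.diag([.015,.015,.3,.008])]),maxiter=250))
        print(d,round(r.fun,3),r.x.round(4),round(np.degrees(r.x[2]),1))
    print("gauge",[ (best(n,"holder")["extent"]) for n in ("scene","side")])
    # holder top/gauge axis by z
    for k in ("holder","spare_bung","vial"):
        cs=[]
        for n in("scene","side"):
            e=best(n,k)["extent"];cs.append(ray(S[n],(e[0]+e[2])/2,(e[1]+e[3])/2))
        print(k,tri(cs).round(3))
E
python3 m.py
```

```text
mark (np.float64(426.0), np.float64(169.0), 1) (np.float64(338.7083333333333), np.float64(307.4166666666667), 24) [ 0.4561 -0.1302  0.0238] [ 0.455  -0.1315  0.022 ] [ 0.4584 -0.1283  0.022 ]
mouth tri [0.5865 0.0266 0.049 ]
-180 0.493 [ 0.5956  0.0296 -2.8688  0.0444] -164.4
-150 0.492 [ 0.5961  0.0296 -2.9593  0.0441] -169.6
-120 0.431 [ 0.5932  0.0305 -1.3601  0.043 ] -77.9
-90 0.425 [ 0.5924  0.0297 -1.3179  0.0396] -75.5
-60 0.435 [ 0.5935  0.0297 -1.297   0.0389] -74.3
-30 0.242 [0.5899 0.0263 0.2651 0.0367] 15.2
0 0.229 [0.5897 0.0268 0.2478 0.0378] 14.2
30 0.244 [0.5904 0.0267 0.291  0.0388] 16.7
60 0.362 [0.5933 0.0265 1.8243 0.0405] 104.5
90 0.362 [0.5933 0.0263 1.8228 0.04  ] 104.4
120 0.364 [0.5933 0.0265 1.824  0.0422] 104.5
150 0.48 [0.5945 0.0284 3.3528 0.0496] 192.1
gauge [[257.3, 246.0, 296.5, 284.7], [274.2, 180.4, 298.0, 206.4]]
holder [0.464 0.257 0.014]
spare_bung [0.437 0.05  0.018]
vial [0.42  0.149 0.027]
```

Call:
play_rows(steps=[[[-0.012, -0.032, 0.007, 0, 0, 0, 0.075], [-0.012, -0.032, 0.007, 0, 0, 0, 0.075], [-0.012, -0.032, 0.007, 0, 0, 0, 0.075], [-0.012, -0.032, 0.007, 0, 0, 0, 0.075], [-0.012, -0.032, 0.007, 0, 0, 0, 0.075], [-0.012, -0.032, 0.007, 0, 0, 0, 0.075], [0, 0, 0, 0, 0, 0, 0.075], [0, 0, 0, 0, 0, 0, 0.075]]])

```text
time_s: 2.7
tool_pos: [0.458, -0.0722, 0.1597]
tool_rot: [179.9, -0.0, 89.9]
force: [0.8, 0.1, 1.0]
grip_width: 0.0752
grasp_force: 0.0
```

Run:
```python
from h import *
c=read_camera("wrist");save(c["frame"],"w1.png");print(get_obs()["tool_pos"],get_obs()["tool_rot"])
for r in silhouettes("wrist","bung")[:2]:
    e=r["extent"];print(r["p"],e)
g=c["frame"].min(2);print(proj(c,[.456,-.13,.022]))
u0,v0=proj(c,[.456,-.13,.022]).astype(int)
w=g[v0-25:v0+25,u0-25:u0+25]
v,u=np.nonzero(w>130);print(len(u),(u.max()+u.min())/2+u0-25,(v.max()+v.min())/2+v0-25,u.min(),u.max())
print(atz(c,(u.max()+u.min())/2+u0-25,(v.max()+v.min())/2+v0-25,.022))
```

```text
[ 0.45888489 -0.07177003  0.15992484] [ 1.79890675e+02 -4.11694057e-03  9.00063064e+01]
0.89 [306.8, 219.4, 345.2, 260.4]
[321.59096438 241.01453295]
413 320.5 253.0 0 49
[ 0.45477801 -0.14399398  0.022     ]
```

View pics/w1.png

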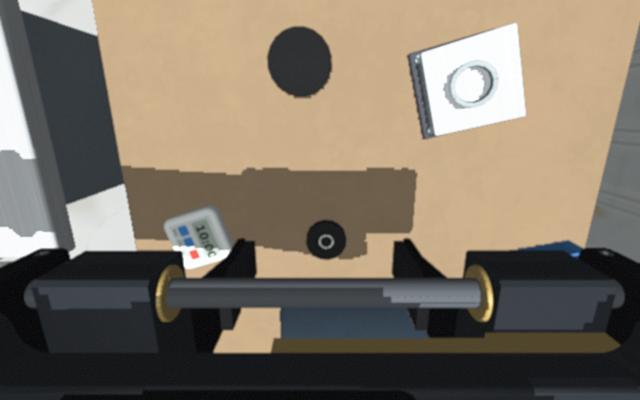

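Run:
```python
from h import *
c=read_camera("wrist")
w=c["frame"][226:256,308:345].min(2);v,u=np.nonzero((w>100))
m=(np.hypot(u+308-326,v+226-241)<9);u=u[m]+308;v=v[m]+226
print(len(u),u.mean(),v.mean());p=atz(c,u.mean(),v.mean(),.022);print("mark",p)
e=silhouettes("wrist","bung")[0]["extent"];print(e)
for h in(0,.05,.1):print(h,atz(c,320,306,h))
# pocket
s=silhouettes("wrist","pocket");print([(r["p"],r["extent"]) for r in s[:2]])
R=np.radians
for (uu,vv) in [(471,84),(469,86)]: print(atz(c,uu,vv,.052))
# plate corners (upper face): far-right top etc
for q in [(517,24),(525,115)]: print("hi",atz(c,*q,.051))
for q in [(411,52),(428,137)]: print("lo",atz(c,*q,.010))
```

```text
79 324.27848101265823 241.64556962025316
mark [ 0.46021308 -0.13017971  0.022     ]
[308.7, 221.5, 344.4, 259.4]
0 [ 0.45515203 -0.22403242  0.        ]
0.05 [ 0.4557645  -0.19075667  0.05      ]
0.1 [ 0.45637697 -0.15748092  0.1       ]
[]
[0.58449607 0.02661107 0.052     ]
[0.58300032 0.0250131  0.052     ]
hi [0.61641326 0.07246711 0.051     ]
hi [0.63541068 0.00129751 0.051     ]
lo [0.5420713  0.05816418 0.01      ]
lo [ 0.56536741 -0.02074678  0.01      ]
```

Call:
play_rows(steps=[[[-0.02, 0.001, 0.02, 0, 0, 0, 0.07], [-0.02, 0.001, 0.02, 0, 0, 0, 0.07], [-0.018, 0.001, 0.02, 0, 0, 0, 0.07], [0, 0, 0.03, 0, 0, 0, 0.07], [0, 0, 0.03, 0, 0, 0, 0.07], [0, 0, 0.025, 0, 0, 0, 0.07], [0, 0, 0.01, 0, 0, 0, 0.07], [0, 0, 0, 0, 0, 0, 0.07], [0, 0, 0, 0, 0, 0, 0.035], [0, 0, 0, 0, 0, 0, 0.035], [0, 0, 0, 0, 0, 0, 0.035], [0, 0, 0, 0, 0, 0, 0.035]]], force=15)

```text
time_s: 4.15
tool_pos: [0.4618, -0.1302, 0.0052]
tool_rot: [179.9, 0.0, 90.0]
force: [-0.7, 0.4, -0.0]
grip_width: 0.0457
grasp_force: 0.0
```

Still closing; finish the grip and lift.

Call:
play_rows(steps=[[[0, 0, 0, 0, 0, 0, 0.035], [0, 0, 0, 0, 0, 0, 0.035], [0, 0, 0, 0, 0, 0, 0.035], [0, 0, -0.02, 0, 0, 0, 0.035], [0, 0, -0.03, 0, 0, 0, 0.035], [0, 0, -0.04, 0, 0, 0, 0.035], [0, 0, -0.04, 0, 0, 0, 0.035], [0, 0, 0, 0, 0, 0, 0.035]]])

```text
time_s: 4.95
tool_pos: [0.4651, -0.131, 0.1401]
tool_rot: [179.4, 0.1, 90.0]
force: [0.4, 0.0, -1.0]
grip_width: 0.0347
grasp_force: 0.0
```

Run:
```python
from h import *
o=get_obs();print(o["tool_pos"],o["tool_rot"],o["grip_width"],o["grasp_force"],o["force"])
c=read_camera("wrist");c2=read_camera("side");c3=read_camera("scene")
u,v=proj(c,o["tool_pos"]+[0,0,.018]);print(u,v);i=c["frame"][150:400,200:440]
s=c2["frame"];u,v=proj(c2,o["tool_pos"]).astype(int);print(u,v);s=s[v-60:v+40,u-50:u+50]
save(np.hstack([cv2.resize(i,(480,500)),cv2.resize(s,(320,500))]),"g1.png")
```

```text
[ 0.46510184 -0.13098694  0.14012392] [1.79386384e+02 1.29368052e-01 8.99949333e+01] 0.03468542856530933 0.0 [ 0.43752617  0.02708179 -0.98003352]
323.52295100824284 252.93689049032352
343 265
```

View pics/g1.png

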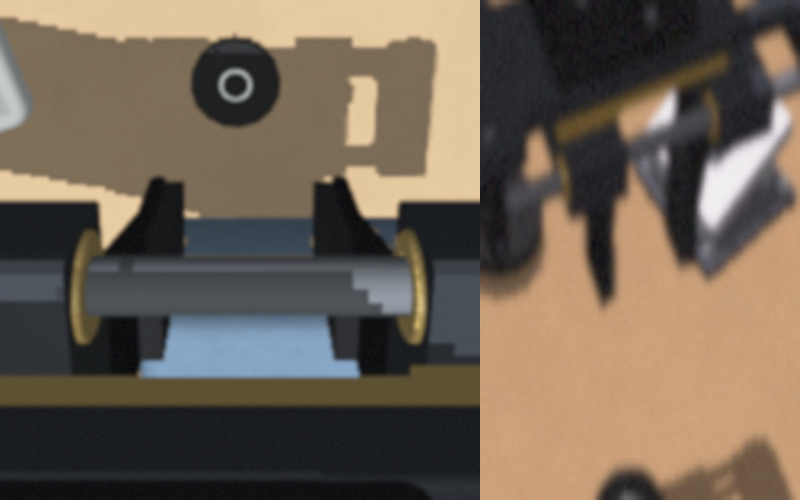

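The grip missed: the bung is still on the bench, standing ring up at wrist pixel (317,192), pushed towards +y. I'll re-measure it.

```bash
cat > mark.py <<'E'
from h import *
import sys
def mark(n,z=.022):
    c=read_camera(n);s=silhouettes(n,"bung")[0];l,t,r,b=[int(x) for x in s["extent"]]
    g=c["frame"][t:b+1,l:r+1].min(2).astype(float)
    m=s["pixels"][t:b+1,l:r+1]|True
    H,W=g.shape;yy,xx=np.mgrid[:H,:W];near=np.hypot(xx-W/2,yy-H/2)<.3*W
    w=np.clip(g-70,0,None)*near
    u,v=(w*xx).sum()/w.sum()+l,(w*yy).sum()/w.sum()+t
    return c,u,v,s
if __name__=="__main__":
    o=get_obs();print(o["tool_pos"],o["tool_rot"],o["time_s"]);rs=[]
    for n in("wrist","scene","side"):
        c,u,v,s=mark(n);print(n,round(s["p"],2),np.round(s["extent"]),round(u,1),round(v,1),atz(c,u,v,.022).round(4));rs.append(ray(c,u,v))
    print(tri(rs).round(4),tri(rs[1:]).round(4))
E
python3 mark.py
```

```text
[ 0.4606428  -0.12992066  0.13383647] [-1.79975275e+02 -3.90467189e-03  9.00019912e+01] 5.1
wrist 0.76 [305. 172. 347. 219.] 323.2 195.2 [ 0.4603 -0.1303  0.022 ]
scene 0.77 [411. 159. 432. 179.] 423.5 168.8 [ 0.4587 -0.1277  0.022 ]
side 0.71 [327. 298. 351. 320.] 338.8 307.5 [ 0.4585 -0.1285  0.022 ]
[ 0.4594 -0.1291  0.0215] [ 0.4588 -0.1281  0.0214]
```

The bung has not moved, so the fingers had not clamped before the lift. I'll repeat and check the force before lifting.

Call:
play_rows(steps=[[[0, 0, 0, 0, 0, 0, 0.065], [0, 0, 0, 0, 0, 0, 0.065], [0, 0, 0, 0, 0, 0, 0.065], [0, 0, 0, 0, 0, 0, 0.065], [0, 0, 0.04, 0, 0, 0, 0.065], [0, 0, 0.04, 0, 0, 0, 0.065], [0, 0, 0.03, 0, 0, 0, 0.065], [0, 0, 0.02, 0, 0, 0, 0.065], [0, 0, 0, 0, 0, 0, 0.065], [0, 0, 0, 0, 0, 0, 0.035], [0, 0, 0, 0, 0, 0, 0.035], [0, 0, 0, 0, 0, 0, 0.035]]], force=20)

```text
time_s: 6.6
tool_pos: [0.4624, -0.1303, 0.0058]
tool_rot: [179.8, 0.0, 90.0]
force: [0.5, -0.7, 0.0]
grip_width: 0.0485
grasp_force: 0.0
```

Call:
play_rows(steps=[[[0, 0, 0, 0, 0, 0, 0.035], [0, 0, 0, 0, 0, 0, 0.035], [0, 0, 0, 0, 0, 0, 0.035], [0, 0, 0, 0, 0, 0, 0.035], [0, 0, 0, 0, 0, 0, 0.035], [0, 0, 0, 0, 0, 0, 0.035]]])

```text
time_s: 7.2
tool_pos: [0.461, -0.13, 0.0042]
tool_rot: [-180.0, 0.0, 90.0]
force: [0.1, 0.5, 0.5]
grip_width: 0.0353
grasp_force: 0.0
```

```bash
python3 - <<'E'
from h import *
o=get_obs();I=[]
for n in ("side","scene"):
    c=read_camera(n);u,v=proj(c,o["tool_pos"]).astype(int);print(n,u,v);I.append(cv2.resize(c["frame"][v-50:v+50,u-50:u+50],(400,400),interpolation=cv2.INTER_CUBIC))
save(np.hstack(I),"g2.png");c=read_camera("wrist");save(c["frame"],"w2.png")
print(o["grip_width"],o["grasp_force"])
E
python3 mark.py
```

```text
side 340 313
scene 421 173
0.03530243014001918 0.0
[ 0.46102281 -0.13004192  0.00423816] [1.79999155e+02 1.84321850e-03 8.99996713e+01] 7.35
wrist 0.82 [287. 213. 359. 278.] 322.4 252.9 [ 0.4606 -0.1302  0.022 ]
scene 0.33 [414. 160. 429. 178.] 422.6 169.1 [ 0.4594 -0.1256  0.022 ]
side 0.66 [331. 298. 351. 320.] 339.3 308.0 [ 0.459  -0.1299  0.022 ]
[ 0.4603 -0.129   0.0201] [ 0.4603 -0.1278  0.0192]
```

View pics/g2.png

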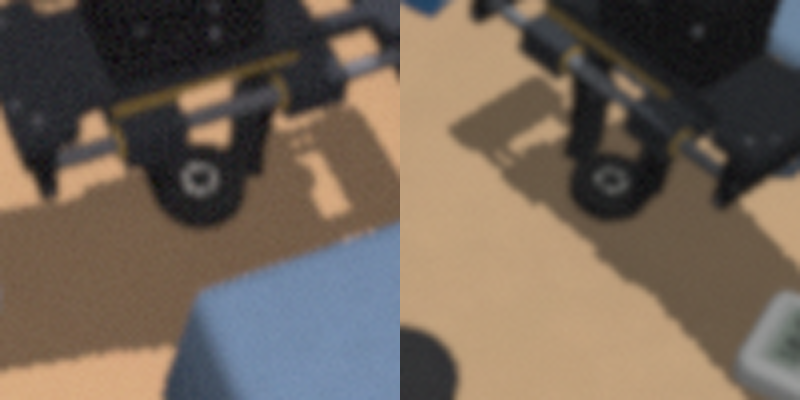

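Run:
```python
import cv2,numpy as np
from h import *
w=cv2.imread("pics/w2.png")[200:380,220:430]
o=get_obs();c=read_camera("side");f=cv2.cvtColor(c["frame"],cv2.COLOR_RGB2BGR);f=f[260:335,300:375]
f=cv2.resize(f,(450,450),interpolation=2).astype(float);f=np.clip((f/255)**.5*255,0,255)
w=cv2.resize(w,(350,300)).astype(float);w=np.vstack([(w/255)**.5*255,np.zeros((150,350,3))])
cv2.imwrite("pics/g3.png",np.hstack([f,w]))
for d in(-.022,.022):
  for z in(.004,.022):print(d,z,proj(c,[.461+d,-.13,z])*6-np.array([1800,1560]))
```

```text
-0.022 0.004 [176.69140932 341.26857207]
-0.022 0.022 [176.52126708 307.21112304]
0.022 0.004 [304.71778951 299.61539756]
0.022 0.022 [306.55309517 265.43290997][ WARN:0@0.541] global loadsave.cpp:1063 imwrite_ Unsupported depth image for selected encoder is fallbacked to CV_8U.
```

View pics/g3.png

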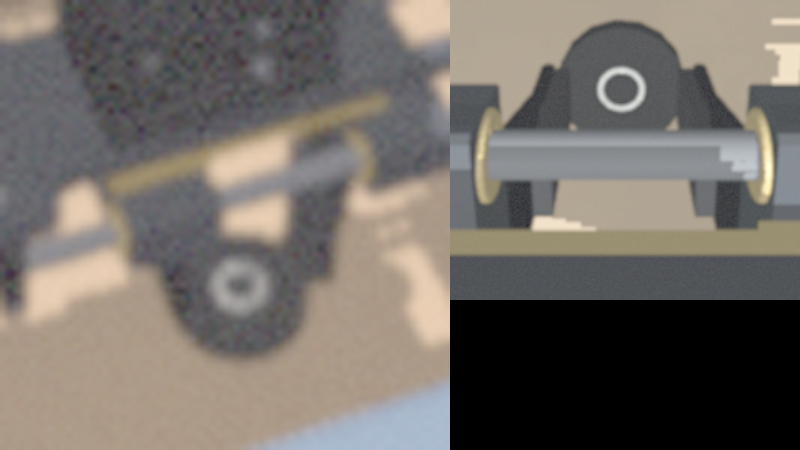

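The fingers sit either side of the flange in the wrist view, but they stopped at my commanded width without force. I'll close further.

Call:
play_rows(steps=[[[0, 0, 0, 0, 0, 0, 0.02], [0, 0, 0, 0, 0, 0, 0.02], [0, 0, 0, 0, 0, 0, 0.02], [0, 0, 0, 0, 0, 0, 0.02], [0, 0, 0, 0, 0, 0, 0.02]]])

```text
time_s: 8.2
tool_pos: [0.461, -0.1301, 0.0043]
tool_rot: [180.0, 0.0, 90.0]
force: [-0.3, 0.3, 0.1]
grip_width: 0.0203
grasp_force: 0.0
```

```bash
python3 mark.py
```

```text
[ 0.46103982 -0.13006787  0.00428478] [1.79993694e+02 3.19732750e-03 8.99982310e+01] 8.2
wrist 0.78 [286. 210. 356. 279.] 322.3 252.7 [ 0.4606 -0.1301  0.022 ]
scene 0.64 [415. 158. 436. 177.] 420.9 167.6 [ 0.4645 -0.1258  0.022 ]
side 0.6 [328. 298. 352. 321.] 340.6 307.3 [ 0.4618 -0.1294  0.022 ]
[ 0.4625 -0.1284  0.0215] [ 0.464  -0.1274  0.0198]
```

Run:
```python
import cv2,numpy as np
from h import *
o=get_obs();I=[]
for n,a in (("wrist",(200,380,220,430)),("side",(260,335,300,388)),("scene",(120,200,380,473))):
    f=read_camera(n)["frame"][a[0]:a[1],a[2]:a[3]]
    f=cv2.resize(f,(400,340),interpolation=2);I.append((np.sqrt(f/255)*255).astype(np.uint8))
I=np.vstack([np.hstack(I[:2])]);save(I,"g4.png");print(o["grip_width"])
```

```text
0.020492301431363567
```

View pics/g4.png

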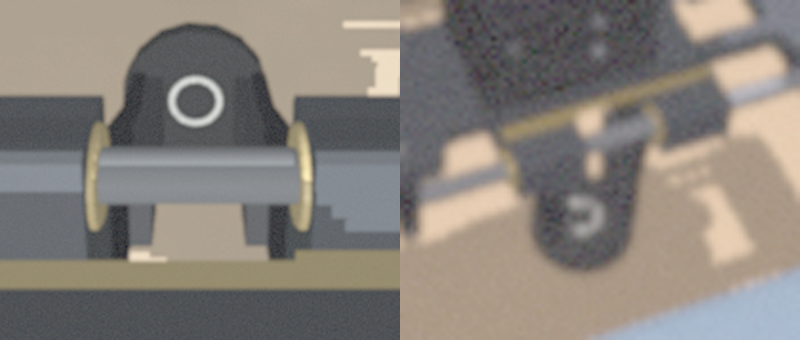

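The fingers cover part of the bung in the side view, so they closed above it. The real finger ends are at least 18 mm higher than the reported TCP. I'll open, go 14 mm lower watching the force, and close.

Call:
play_rows(steps=[[[0, 0, 0, 0, 0, 0, 0.06], [0, 0, 0, 0, 0, 0, 0.06], [0, 0, 0, 0, 0, 0, 0.06], [0, 0, 0, 0, 0, 0, 0.06], [0, 0, 0, 0, 0, 0, 0.06], [0, 0, 0.005, 0, 0, 0, 0.06], [0, 0, 0.005, 0, 0, 0, 0.06], [0, 0, 0.004, 0, 0, 0, 0.06], [0, 0, 0, 0, 0, 0, 0.06]]])

```text
time_s: 9.55
tool_pos: [0.4602, -0.1298, -0.0106]
tool_rot: [-179.9, -0.0, 90.0]
force: [-1.0, -0.7, 0.2]
grip_width: 0.0599
grasp_force: 0.0
```

Call:
play_rows(steps=[[[0, 0, 0, 0, 0, 0, 0.03], [0, 0, 0, 0, 0, 0, 0.03], [0, 0, 0, 0, 0, 0, 0.03], [0, 0, 0, 0, 0, 0, 0.03], [0, 0, 0, 0, 0, 0, 0.03], [0, 0, 0, 0, 0, 0, 0.03]]])

```text
time_s: 10.15
tool_pos: [0.4612, -0.1301, -0.0095]
tool_rot: [180.0, 0.0, 90.0]
force: [-0.0, 0.3, -0.6]
grip_width: 0.043
grasp_force: 20.0
```

```bash
cat > plan.py <<'E'
from h import *
from scipy.spatial.transform import Rotation as Ro
a,t=np.radians(14.8),np.radians(20)
px=np.array([np.cos(t)*np.cos(a),np.cos(t)*np.sin(a),np.sin(t)]);py=np.array([-np.sin(a),np.cos(a),0]);n=np.array([-np.sin(t)*np.cos(a),-np.sin(t)*np.sin(a),np.cos(t)])
RT=np.column_stack([py,px,-n])   # tool square over pocket
M=np.array([.585,.0262,.0515])
def cur():
    o=get_obs();return o["tool_pos"],Ro.from_euler("xyz",o["tool_rot"],degrees=True)
def plan(p,R,N,p0=None,R0=None):
    if p0 is None:p0,R0=cur()
    w=(R0.inv()*R).as_rotvec();print("total rv",w.round(4),"dist",np.linalg.norm(p-p0).round(4))
    k=R0;s=(p-p0)/N
    for i in range(N):
        print((k.inv().apply(s)).round(4).tolist(),(w/N).round(4).tolist());k=k*Ro.from_rotvec(w/N)
E
python3 - <<'E'
from plan import *
p,R=cur();print(p)
p1=p+[0,0,.11]
plan(M+50e-3*n-.0315*n,Ro.from_matrix(RT),8,p1,R)
E
```

```text
[ 0.46122345 -0.13012544 -0.00952208]
total rv [-0.3466  0.0453 -0.2557] dist 0.1969
[0.0193, 0.0147, 0.004] [-0.0433, 0.0057, -0.032]
[0.0188, 0.0151, 0.0047] [-0.0433, 0.0057, -0.032]
[0.0183, 0.0155, 0.0055] [-0.0433, 0.0057, -0.032]
[0.0178, 0.0158, 0.0063] [-0.0433, 0.0057, -0.032]
[0.0172, 0.0161, 0.007] [-0.0433, 0.0057, -0.032]
[0.0167, 0.0163, 0.0078] [-0.0433, 0.0057, -0.032]
[0.0161, 0.0165, 0.0087] [-0.0433, 0.0057, -0.032]
[0.0155, 0.0166, 0.0095] [-0.0433, 0.0057, -0.032]
```

Call:
play_rows(steps=[[[0, 0, -0.01, 0, 0, 0, 0.03], [0, 0, -0.02, 0, 0, 0, 0.03], [0, 0, -0.04, 0, 0, 0, 0.03], [0, 0, -0.04, 0, 0, 0, 0.03], [0, 0, 0, 0, 0, 0, 0.03]]])

```text
time_s: 10.65
tool_pos: [0.4654, -0.1311, 0.1066]
tool_rot: [179.4, 0.1, 90.0]
force: [0.9, 0.3, -1.2]
grip_width: 0.0432
grasp_force: 20.0
```

Call:
play_rows(steps=[[[0.0193, 0.0147, 0.004, -0.0433, 0.0057, -0.032, 0.03], [0.0188, 0.0151, 0.0047, -0.0433, 0.0057, -0.032, 0.03], [0.0183, 0.0155, 0.0055, -0.0433, 0.0057, -0.032, 0.03], [0.0178, 0.0158, 0.0063, -0.0433, 0.0057, -0.032, 0.03], [0.0172, 0.0161, 0.007, -0.0433, 0.0057, -0.032, 0.03], [0.0167, 0.0163, 0.0078, -0.0433, 0.0057, -0.032, 0.03], [0.0161, 0.0165, 0.0087, -0.0433, 0.0057, -0.032, 0.03], [0.0155, 0.0166, 0.0095, -0.0433, 0.0057, -0.032, 0.03], [0, 0, 0, 0, 0, 0, 0.03], [0, 0, 0, 0, 0, 0, 0.03], [0, 0, 0, 0, 0, 0, 0.03]]])

```text
time_s: 11.75
tool_pos: [0.5784, 0.0235, 0.0687]
tool_rot: [160.1, -0.0, 104.7]
force: [0.5, -0.5, -1.0]
grip_width: 0.0437
grasp_force: 20.0
```

Run:
```python
from plan import *
p,R=cur();print(p,"ang",np.degrees(np.arccos(-R.as_matrix()[:,2]@n)))
H=p+.0315*n;S=M+.01*n;print("expected mark",H,"H-S in pocket axes",px@(H-S),py@(H-S),n@(H-S))
I=[]
for nm in("wrist","scene","side"):
    c=read_camera(nm);u,v=proj(c,H);x,y=proj(c,M);print(nm,(u,v),(x,y))
    for k in("bung","pocket"):
        s=silhouettes(nm,k)[:2];print(k,[(round(r["p"],2),np.round(r["extent"]).tolist()) for r in s])
    f=c["frame"].copy();u0,v0=int((u+x)/2),int((v+y)/2);cv2.circle(f,(int(u*16+8),int(v*16+8)),24,(255,0,0),-1,shift=4);cv2.circle(f,(int(x*16+8),int(y*16+8)),24,(0,255,0),-1,shift=4)
    h=70 if nm=="wrist" else 32
    I.append(cv2.resize(f[max(v0-h,0):v0+h,u0-h:u0+h],(390,390),interpolation=2))
    save(c["frame"],"h_"+nm+".png")
save(np.hstack(I[1:]),"h1.png");save(I[0],"h1w.png")
```

```text
[0.57844093 0.02351845 0.06869785] ang 0.07168548145300012
expected mark [0.56802472 0.02076637 0.09829817] H-S in pocket axes -0.00072069872990034 -0.00091709476612106 0.04006388034768072
wrist (np.float64(323.42056961896657), np.float64(263.78891696374836)) (np.float64(324.74917867075675), np.float64(228.36150357809507))
bung [(0.56, [284.0, 218.0, 367.0, 278.0])]
pocket [(0.85, [294.0, 197.0, 354.0, 232.0]), (0.72, [283.0, 221.0, 364.0, 276.0])]
scene (np.float64(339.932021967843), np.float64(144.8008272371703)) (np.float64(331.7220787432686), np.float64(157.48452905633778))
bung [(0.8, [329.0, 137.0, 349.0, 157.0])]
pocket [(0.58, [323.0, 151.0, 341.0, 170.0])]
side (np.float64(360.7180638363679), np.float64(214.6874657645994)) (np.float64(365.66147693148486), np.float64(227.37687457789983))
bung [(0.75, [352.0, 208.0, 373.0, 225.0])]
pocket []
```

View pics/h1.png

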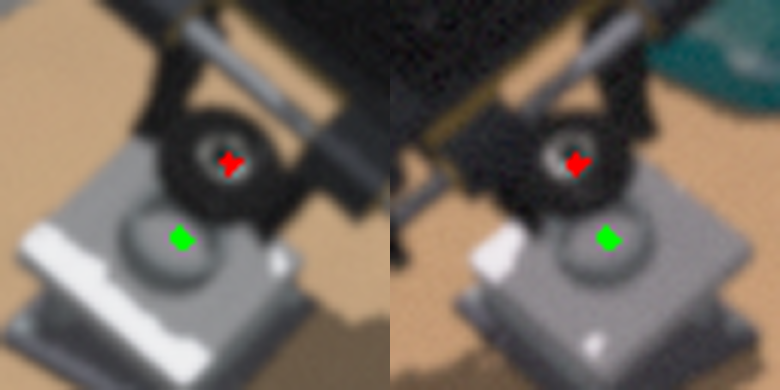

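Run:
```python
from plan import *
C={k:read_camera(k) for k in("wrist","scene","side")}
def ringc(nm,u,v,r):
    g=C[nm]["frame"].min(2).astype(float);yy,xx=np.mgrid[:400,:640];m=np.hypot(xx-u,yy-v)<r
    for _ in range(4):
        w=np.clip(g-60,0,90)*(np.hypot(xx-u,yy-v)<r);u,v=(w*xx).sum()/w.sum(),(w*yy).sum()/w.sum()
    return u,v
a=ringc("scene",337.8,143.5,5);b=ringc("side",359.7,212.9,5);w=ringc("wrist",323.4,255,18);print(a,b,w)
for rs in ([("scene",a),("side",b)],[("scene",a),("side",b),("wrist",w)]):
    m=tri([ray(C[k],*q) for k,q in rs]);print("mark",m.round(4),[np.subtract(proj(C[k],m),q).round(1).tolist() for k,q in rs])
    for mm in (tri([ray(C["scene"],330.2,157.4),ray(C["side"],365,227)]),M):
        S=mm+.01*n;print(" mouth",mm.round(4),"err",(px@(m-S)).round(4),(py@(m-S)).round(4),(n@(m-S)).round(4))
x=C["wrist"]["frame"][170:300,250:400];x=cv2.resize(x,(600,520),interpolation=2);save((np.sqrt(x/255)*255).astype(np.uint8),"h2.png")
```

```text
(np.float64(340.452787258248), np.float64(144.53242320819112)) (np.float64(358.67632850241546), np.float64(215.0150295222759)) (np.float64(322.4296789158833), np.float64(264.4349591014528))
mark [0.5647 0.021  0.0998] [[0.5, 0.7], [0.6, -0.6]]
 mouth [0.5857 0.0288 0.0514] err -0.0044 -0.0022 0.0431
 mouth [0.585  0.0262 0.0515] err -0.0032 0.0001 0.0426
mark [0.5656 0.0214 0.0996] [[0.0, 0.6], [0.9, -0.7], [-2.9, 0.6]]
 mouth [0.5857 0.0288 0.0514] err -0.0035 -0.002 0.0426
 mouth [0.585  0.0262 0.0515] err -0.0023 0.0003 0.0421
```

View pics/h2.png

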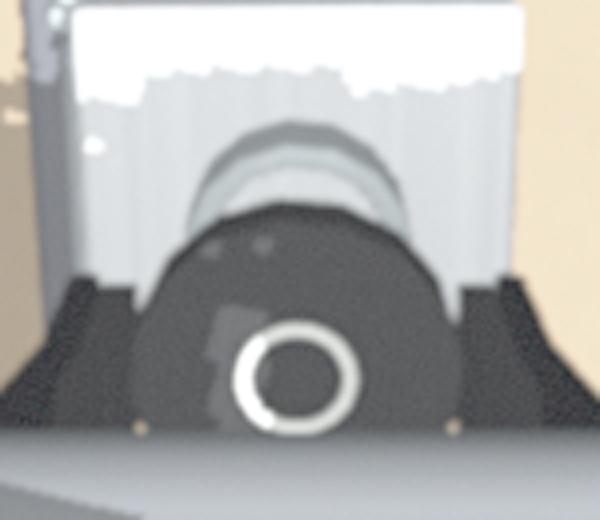

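The wrist view shows the ring at about (324,264.5), the tube's outer rim centred on column 324.7 with its far edge at row 200.5, and the flange's far edge at row 221. Gripper, bung and tube are aligned across the image. Next I check the vertical direction numerically.

Run:
```python
from plan import *
c=read_camera("wrist");p,R=cur();H=p+.0315*n
print("mark",proj(c,H),"flange far",proj(c,H+.022*py),"rim far",proj(c,M+.019*py),"rimL,R",proj(c,M-.019*px),proj(c,M+.019*px))
print("hole far",proj(c,M+.0145*py), "d/dpy",proj(c,M+.02*py)-proj(c,M+.019*py),"mark d/dpy,dn",proj(c,H+.001*py)-proj(c,H),proj(c,H+.001*n)-proj(c,H), "px",proj(c,H+.001*px)-proj(c,H))
g=c["frame"][:,:,:].astype(int).sum(2)//3
print(g[190:226,324].tolist())
```

```text
mark [323.49253456 263.75333778] flange far [323.48560075 223.66886771] rim far [324.21178331 202.48293082] rimL,R [295.68952528 229.9051043 ] [352.71348175 229.94128903]
hole far [324.20858056 209.10671143] d/dpy [ 7.16941820e-04 -1.48274886e+00] mark d/dpy,dn [-3.04096541e-04 -1.75798706e+00] [-0.00482468  0.88148103] px [1.92997043e+00 1.46467009e-03]
[198, 199, 199, 200, 200, 200, 200, 199, 196, 182, 145, 105, 89, 90, 89, 98, 120, 152, 169, 170, 162, 158, 174, 190, 195, 195, 195, 196, 187, 151, 90, 35, 21, 21, 24, 29]
```

Run:
```python
from plan import *
c=read_camera("wrist");p,R=cur();H=p+.0315*n
o=ray(c,320,200)[0];print("cam in pocket axes rel M",[round(float(k@(o-M)),4) for k in(px,py,n)])
print("rim base +py",proj(c,M-.016*n+.019*py),"flange bot far",proj(c,H-.01*n+.022*py))
print("plate edge +py / px",proj(c,M-.016*n+.038*py),proj(c,M-.016*n+.038*px),proj(c,M-.016*n-.038*px))
g=c["frame"].astype(int).sum(2)//3
for r in(205,212): print(r,g[r,255:395].tolist())
print(g[150:190,330].tolist())
```

```text
cam in pocket axes rel M [0.0, 0.076, 0.2017]
rim base +py [324.22123955 196.28027804] flange bot far [323.48867322 217.34834001]
plate edge +py / px [324.23521702 169.28337646] [377.43908374 222.06713858] [270.99751982 221.99969723]
205 [110, 106, 87, 71, 66, 71, 73, 73, 75, 73, 75, 86, 101, 123, 173, 237, 255, 255, 254, 252, 237, 215, 204, 201, 202, 202, 198, 195, 195, 198, 201, 201, 202, 199, 198, 201, 202, 203, 204, 204, 205, 204, 203, 199, 199, 198, 198, 199, 201, 202, 200, 194, 179, 151, 120, 98, 87, 88, 87, 88, 88, 89, 90, 92, 93, 97, 100, 102, 100, 97, 94, 93, 94, 92, 91, 90, 89, 90, 90, 87, 87, 88, 91, 104, 119, 140, 165, 185, 197, 200, 199, 198, 201, 203, 203, 201, 199, 197, 198, 198, 199, 198, 199, 200, 199, 200, 199, 199, 200, 203, 207, 206, 204, 203, 203, 201, 198, 197, 197, 200, 202, 204, 192, 182, 190, 199, 202, 203, 203, 202, 202, 203, 203, 203, 202, 202, 202, 202, 202, 201]
212 [110, 105, 91, 75, 66, 69, 71, 74, 74, 72, 73, 80, 96, 108, 122, 148, 175, 190, 199, 199, 199, 200, 201, 201, 202, 202, 197, 195, 194, 196, 200, 202, 200, 199, 199, 198, 199, 202, 202, 202, 202, 203, 202, 201, 197, 182, 149, 111, 88, 85, 96, 109, 131, 148, 159, 161, 162, 161, 160, 161, 162, 160, 160, 158, 163, 167, 173, 177, 176, 174, 173, 171, 170, 167, 165, 163, 161, 161, 158, 158, 161, 165, 167, 164, 158, 152, 141, 125, 107, 94, 93, 117, 155, 185, 198, 199, 197, 195, 197, 196, 197, 198, 198, 198, 198, 200, 199, 198, 199, 203, 205, 205, 205, 203, 200, 199, 197, 195, 193, 199, 203, 201, 185, 178, 188, 200, 204, 203, 203, 202, 202, 203, 202, 202, 203, 202, 202, 203, 202, 203]
[203, 202, 203, 202, 203, 195, 162, 115, 104, 120, 130, 135, 137, 132, 123, 100, 78, 71, 80, 98, 132, 197, 248, 255, 255, 255, 255, 255, 255, 255, 255, 255, 255, 255, 255, 255, 249, 221, 203, 200]
```

Relative to the tube the bung is off by about +0.9 mm along py and −0.2 mm along px. I'll correct that and descend along the tool axis to just above the mouth.

Call:
play_rows(steps=[[[-0.0009, 0.0002, 0.006, 0, 0, 0, 0.03], [0, 0, 0.008, 0, 0, 0, 0.03], [0, 0, 0.008, 0, 0, 0, 0.03], [0, 0, 0.002, 0, 0, 0, 0.03], [0, 0, 0, 0, 0, 0, 0.03], [0, 0, 0, 0, 0, 0, 0.03]]])

```text
time_s: 13.05
tool_pos: [0.587, 0.0259, 0.046]
tool_rot: [160.0, -0.0, 104.8]
force: [-0.1, -1.1, 0.1]
grip_width: 0.0433
grasp_force: 20.0
```

Run:
```python
from plan import *
p,R=cur();H=p+.0315*n;S=M+.01*n-.0026*py-.0002*px;d=H-S;print("err",px@d,py@d,n@d,get_obs()["force"])
c=read_camera("wrist");g=c["frame"].astype(int).sum(2)//3
print("pred mark",proj(c,H),"rim base",proj(c,M-.0026*py-.016*n+.019*py),"rim",proj(c,M+.0164*py),"flbot",proj(c,H-.01*n+.022*py),"plugend",proj(c,H-.022*n+.013*py))
print(g[185:285,324].tolist())
print([g[r,290:360].tolist() for r in (214,)])
w=np.clip(c["frame"].min(2).astype(float)-90,0,None);yy,xx=np.mgrid[:400,:640];u,v=proj(c,H)
for _ in range(3):
    k=w*(np.hypot(xx-u,yy-v)<20);u,v=(k*xx).sum()/k.sum(),(k*yy).sum()/k.sum()
q=np.argwhere(k>0);print("ring",u,v,q.min(0),q.max(0))
```

```text
err 3.614865818918921e-05 0.001835943093629076 0.015656953178540964 [-0.13042842 -1.11769709  0.13777671]
pred mark [323.47064854 263.70484107] rim base [323.90583234 208.67785462] rim [323.86748493 216.68464096] flbot [323.51484754 217.28951454] plugend [323.57025953 225.60251875]
[255, 254, 254, 254, 255, 255, 255, 244, 211, 191, 190, 192, 193, 191, 191, 192, 190, 191, 191, 189, 191, 191, 190, 178, 146, 104, 87, 88, 89, 89, 88, 101, 130, 145, 124, 76, 31, 20, 24, 21, 31, 33, 33, 34, 35, 33, 32, 34, 33, 36, 35, 34, 31, 35, 37, 32, 35, 34, 33, 34, 34, 31, 34, 31, 45, 94, 156, 191, 170, 108, 49, 29, 33, 33, 33, 36, 33, 35, 35, 33, 35, 31, 32, 34, 33, 32, 33, 28, 34, 75, 142, 185, 172, 112, 61, 62, 74, 84, 93, 100]
[[194, 197, 196, 194, 192, 191, 190, 190, 191, 190, 191, 193, 193, 191, 188, 175, 155, 129, 108, 91, 85, 84, 87, 86, 85, 88, 89, 87, 87, 87, 86, 89, 87, 87, 89, 87, 86, 89, 85, 88, 86, 87, 88, 85, 87, 86, 87, 89, 95, 110, 133, 153, 170, 181, 189, 192, 192, 190, 188, 191, 192, 195, 194, 193, 189, 188, 188, 190, 190, 190]]
ring 319.85668317612544 264.57405596391055 [250 308] [284 339]
```

Call:
play_rows(steps=[[[-0.0014, 0, 0.001, 0, 0, 0, 0.03], [0, 0, 0, 0, 0, 0, 0.03], [0, 0, 0, 0, 0, 0, 0.03], [0, 0, 0, 0, 0, 0, 0.03]]])

```text
time_s: 13.5
tool_pos: [0.5878, 0.0248, 0.0453]
tool_rot: [160.0, -0.0, 104.8]
force: [-0.5, 0.9, -0.4]
grip_width: 0.0434
grasp_force: 20.0
```

```bash
cat > chk.py <<'E'
from plan import *
def chk():
    p,R=cur();H=p+.0315*n;S=M+.01*n-.0026*py-.0002*px;d=H-S;print("err",[round(float(k@d)*1e3,2) for k in(px,py,n)],get_obs()["force"].round(1),get_obs()["time_s"])
    c=read_camera("wrist");g=c["frame"].astype(int).sum(2)//3
    print("pred mark",proj(c,H).round(1),"rim base",proj(c,M-.0026*py-.016*n+.019*py).round(1),"rim",proj(c,M+.0164*py).round(1),"flbot",proj(c,H-.01*n+.022*py).round(1))
    print(g[195:285,324].tolist())
    return c,g
if __name__=="__main__": chk()
E
python3 chk.py
```

```text
err [0.29, 0.48, 14.91] [-0.5  0.9 -0.4] 13.5
pred mark [323.5 263.8] rim base [323.5 207. ] rim [323.4 214.9] flbot [323.5 217.4]
[192, 190, 191, 190, 191, 190, 189, 191, 190, 191, 190, 185, 157, 116, 89, 86, 88, 87, 86, 92, 118, 146, 166, 161, 129, 74, 29, 23, 20, 27, 28, 30, 35, 33, 34, 35, 32, 32, 32, 33, 33, 34, 33, 36, 32, 34, 32, 35, 33, 33, 33, 32, 31, 31, 39, 86, 150, 188, 173, 114, 55, 30, 29, 32, 31, 32, 32, 32, 35, 34, 35, 34, 31, 33, 34, 33, 30, 31, 32, 76, 140, 185, 172, 113, 64, 62, 75, 85, 92, 100]
```

Aligned to within half a millimetre; inserting.

Call:
play_rows(steps=[[[0, 0, 0.003, 0, 0, 0, 0.03], [0, 0, 0.003, 0, 0, 0, 0.03], [0, 0, 0.002, 0, 0, 0, 0.03], [0, 0, 0, 0, 0, 0, 0.03]]])

```text
time_s: 13.95
tool_pos: [0.59, 0.0255, 0.037]
tool_rot: [160.1, -0.0, 104.8]
force: [-0.4, 2.2, -1.4]
grip_width: 0.0434
grasp_force: 20.0
```

```bash
python3 chk.py
```

```text
err [-0.34, 0.65, 6.29] [-0.4  2.2 -1.4] 13.95
pred mark [323.4 263.8] rim base [324.5 211.4] rim [324.5 220. ] flbot [323.5 217.3]
[254, 247, 227, 198, 188, 188, 187, 187, 187, 187, 187, 187, 188, 187, 187, 184, 169, 135, 99, 85, 86, 87, 88, 85, 66, 38, 21, 23, 19, 22, 26, 29, 34, 37, 34, 34, 34, 35, 33, 33, 35, 31, 33, 34, 33, 31, 34, 33, 34, 33, 34, 33, 32, 33, 39, 84, 147, 188, 173, 114, 55, 29, 31, 32, 31, 33, 34, 32, 35, 32, 36, 35, 33, 33, 33, 32, 32, 30, 34, 75, 140, 184, 171, 111, 63, 62, 73, 83, 91, 100]
```

Call:
play_rows(steps=[[[0, 0, 0.002, 0, 0, 0, 0.03], [0, 0, 0.002, 0, 0, 0, 0.03], [0, 0, 0, 0, 0, 0, 0.03], [0, 0, 0, 0, 0, 0, 0.03]]])

```text
time_s: 14.4
tool_pos: [0.5909, 0.0255, 0.0351]
tool_rot: [160.1, -0.0, 104.8]
force: [-12.4, 0.7, 14.5]
grip_width: 0.0433
grasp_force: 20.0
```

Call:
play_rows(steps=[[[0, 0, 0.0015, 0, 0, 0, 0.03], [0, 0, 0, 0, 0, 0, 0.03], [0, 0, 0, 0, 0, 0, 0.03]]])

```text
time_s: 14.7
tool_pos: [0.5914, 0.0254, 0.034]
tool_rot: [160.1, -0.0, 104.8]
force: [-13.0, -0.5, 17.5]
grip_width: 0.0432
grasp_force: 20.0
```

```bash
python3 chk.py
```

```text
err [-0.18, 0.17, 3.0] [-13.   -0.5  17.5] 14.7
pred mark [323.4 263.8] rim base [324.3 212.3] rim [324.2 221.2] flbot [323.5 217.4]
[254, 248, 230, 201, 187, 186, 187, 187, 186, 186, 188, 186, 186, 186, 187, 186, 183, 168, 136, 98, 84, 87, 88, 87, 77, 56, 31, 17, 20, 23, 24, 26, 32, 32, 33, 32, 33, 32, 36, 33, 32, 33, 33, 33, 32, 31, 32, 33, 32, 37, 31, 33, 34, 30, 28, 40, 84, 147, 187, 174, 117, 56, 31, 33, 31, 34, 32, 34, 33, 32, 33, 32, 32, 32, 35, 30, 35, 31, 30, 30, 44, 68, 77, 68, 59, 64, 74, 83, 92, 98]
```

The force of about 20 N along the axis near the expected depth says the flange is on the mouth. I'll ease off, release and back away.

Call:
play_rows(steps=[[[0, 0, -0.0015, 0, 0, 0, 0.03], [0, 0, 0, 0, 0, 0, 0.03], [0, 0, 0, 0, 0, 0, 0.06], [0, 0, 0, 0, 0, 0, 0.06], [0, 0, 0, 0, 0, 0, 0.06], [0, 0, 0, 0, 0, 0, 0.06]]])

```text
time_s: 15.35
tool_pos: [0.5918, 0.0254, 0.0337]
tool_rot: [160.0, -0.0, 104.8]
force: [1.7, -0.6, 0.6]
grip_width: 0.0589
grasp_force: 0.0
```

Call:
play_rows(steps=[[[0, 0, -0.01, 0, 0, 0, 0.075], [0, 0, -0.02, 0, 0, 0, 0.075], [0, 0, -0.03, 0, 0, 0, 0.075], [0, 0, -0.03, 0, 0, 0, 0.075], [0, 0, 0, 0, 0, 0, 0.075], [0, 0, 0, 0, 0, 0, 0.075], [0, 0, 0, 0, 0, 0, 0.075]]])

```text
time_s: 16.05
tool_pos: [0.5613, 0.0178, 0.1177]
tool_rot: [160.1, -0.0, 104.8]
force: [-0.1, -0.7, 0.0]
grip_width: 0.0749
grasp_force: 0.0
```

```bash
python3 - <<'E'
from chk import *
p,R=cur();print(p,get_obs()["tool_rot"])
c=read_camera("wrist");M2=M-.0026*py-.0002*px;S=M2+.01*n
print("ring pred",proj(c,S),"flange",[proj(c,S+q).round(1).tolist() for q in(.022*py,.022*px,-.022*px,-.022*py)])
fr=c["frame"].min(2).astype(float);u,v=proj(c,S);yy,xx=np.mgrid[:400,:640]
reg=(np.hypot(xx-u,yy-v)<14)
k=((fr>100)&reg).astype(np.uint8);pts=np.argwhere(k)[:,::-1].astype(np.float32);print(len(pts));
if len(pts)>5:print("ellipse",cv2.fitEllipse(cv2.convexHull(pts)))
s=silhouettes("wrist","bung");print([(round(r["p"],2),r["extent"]) for r in s[:2]])
g=c["frame"].astype(int).sum(2)//3;v=int(v);u=int(u)
print("col",u,v-60,g[v-60:v+40,u].tolist());print("row",v,u-50,g[v,u-50:u+50].tolist())
E
python3 mark.py
```

```text
[0.56133143 0.01779356 0.11772357] [ 1.60098950e+02 -4.30835281e-02  1.04831954e+02]
ring pred [324.71802264 211.55646758] flange [[324.7, 184.4], [352.5, 211.6], [297.0, 211.5], [324.7, 237.4]]
181
ellipse ((324.8617858886719, 212.90090942382812), (20.052814483642578, 20.564058303833008), 99.40520477294922)
[(0.76, [299.0, 183.5, 352.2, 237.5])]
col 324 151 [132, 134, 127, 107, 88, 118, 193, 249, 255, 255, 255, 255, 255, 255, 255, 255, 255, 255, 255, 255, 255, 255, 255, 255, 255, 255, 254, 234, 199, 174, 137, 97, 67, 41, 26, 30, 32, 36, 34, 35, 32, 32, 34, 36, 34, 35, 34, 32, 35, 34, 33, 54, 113, 165, 165, 108, 48, 28, 31, 35, 32, 34, 32, 34, 31, 34, 34, 29, 55, 116, 167, 161, 104, 47, 30, 30, 32, 33, 32, 30, 33, 33, 34, 34, 31, 33, 60, 112, 160, 184, 178, 151, 119, 121, 158, 189, 194, 195, 193, 193]
row 211 274 [129, 133, 125, 103, 93, 107, 129, 180, 244, 255, 255, 255, 254, 255, 255, 253, 236, 203, 188, 190, 194, 196, 186, 146, 91, 49, 35, 32, 33, 35, 34, 32, 32, 36, 33, 33, 31, 33, 32, 37, 80, 142, 170, 146, 89, 43, 29, 32, 31, 32, 32, 34, 32, 35, 32, 32, 32, 56, 117, 165, 160, 109, 56, 31, 33, 34, 34, 31, 34, 33, 32, 34, 35, 32, 33, 29, 27, 66, 174, 255, 255, 255, 254, 255, 255, 255, 255, 254, 254, 254, 254, 254, 255, 255, 254, 242, 211, 196, 196, 197]
[0.56114111 0.01787653 0.11710213] [ 1.60157504e+02 -6.24019703e-02  1.04838217e+02] 16.15
wrist 0.87 [299. 186. 353. 238.] 325.4 213.1 [0.5997 0.0127 0.022 ]
scene 0.83 [321. 145. 348. 165.] 333.4 152.4 [ 0.6166 -0.0058  0.022 ]
side 0.63 [355. 215. 376. 236.] 364.2 223.2 [0.6031 0.0688 0.022 ]
[0.5804 0.0242 0.0678] [0.5809 0.0248 0.0676]
```

The triangulated ring centre (0.580, 0.024, 0.068) and the round ring put the bung square over the pocket. A light tap with closed fingers will make sure it is fully down.

Call:
play_rows(steps=[[[0, 0, 0.01, 0, 0, 0, 0], [0, 0, 0.01, 0, 0, 0, 0], [0, 0, 0.01, 0, 0, 0, 0], [0, 0, 0.01, 0, 0, 0, 0], [0, 0, 0.01, 0, 0, 0, 0], [0, 0, 0.005, 0, 0, 0, 0], [0, 0, 0.005, 0, 0, 0, 0], [0, 0, 0.005, 0, 0, 0, 0], [0, 0, 0.005, 0, 0, 0, 0], [0, 0, 0, 0, 0, 0, 0]]])

```text
time_s: 17.45
tool_pos: [0.5848, 0.024, 0.052]
tool_rot: [160.1, -0.0, 104.8]
force: [0.1, -0.7, -0.6]
grip_width: 0.0047
grasp_force: 0.0
```

Call:
play_rows(steps=[[[0, 0, 0.002, 0, 0, 0, 0], [0, 0, 0.002, 0, 0, 0, 0], [0, 0, 0, 0, 0, 0, 0]]])

```text
time_s: 17.75
tool_pos: [0.5863, 0.0242, 0.0488]
tool_rot: [160.0, -0.0, 104.8]
force: [-0.7, 0.0, 0.3]
grip_width: 0.0005
grasp_force: 0.0
```

Call:
play_rows(steps=[[[0, 0, 0.002, 0, 0, 0, 0], [0, 0, 0.001, 0, 0, 0, 0], [0, 0, 0, 0, 0, 0, 0]]])

```text
time_s: 18.05
tool_pos: [0.5873, 0.0245, 0.0465]
tool_rot: [160.0, -0.0, 104.8]
force: [-2.7, -0.5, 4.2]
grip_width: 0.0007
grasp_force: 2.5
```

Call:
play_rows(steps=[[[0, 0, 0.001, 0, 0, 0, 0], [0, 0, 0.001, 0, 0, 0, 0], [0, 0, 0, 0, 0, 0, 0]]])

```text
time_s: 18.35
tool_pos: [0.5874, 0.0245, 0.0464]
tool_rot: [160.1, -0.0, 104.8]
force: [-17.3, -1.3, 22.5]
grip_width: 0.0003
grasp_force: 13.5
```

Run:
```python
from plan import *
p,R=cur();S=M+.01*n-.0026*py-.0002*px;print("tcp rel S",[round(float(k@(p-S))*1e3,1) for k in(px,py,n)],get_obs()["force"])
```

```text
tcp rel S [0.2, 0.3, -15.5] [-17.32150183  -1.26269357  22.50087526]
```

The bung is solidly seated: 27 N with no movement. Now retreat and hover over the gauge.

Run:
```python
from plan import *
p,R=cur();p1=p+.08*n
RD=Ro.from_euler("xyz",[180,0,90],degrees=True)
plan(np.array([.464,.257,.24]),RD,10,p1,R)
for nm in("scene","side"):
    c=read_camera(nm)
    for r in silhouettes(nm,"gauge")[:4]:
        m=r["pixels"];col=c["frame"][m].mean(0);e=r["extent"];print(nm,round(r["p"],2),np.round(e),col.round(),"top",atz(c,(e[0]+e[2])/2,e[1]+3,.157).round(3))
```

```text
total rv [ 0.3455 -0.0457  0.2561] dist 0.2842
[0.0256, 0.001, -0.0122] [0.0346, -0.0046, 0.0256]
[0.0256, -0.0001, -0.0124] [0.0346, -0.0046, 0.0256]
[0.0255, -0.0012, -0.0125] [0.0346, -0.0046, 0.0256]
[0.0254, -0.0023, -0.0125] [0.0346, -0.0046, 0.0256]
[0.0253, -0.0034, -0.0125] [0.0346, -0.0046, 0.0256]
[0.0251, -0.0044, -0.0125] [0.0346, -0.0046, 0.0256]
[0.025, -0.0055, -0.0125] [0.0346, -0.0046, 0.0256]
[0.0247, -0.0066, -0.0124] [0.0346, -0.0046, 0.0256]
[0.0245, -0.0076, -0.0122] [0.0346, -0.0046, 0.0256]
[0.0242, -0.0087, -0.0121] [0.0346, -0.0046, 0.0256]
scene 0.97 [205. 230. 234. 282.] [142. 129.  66.] top [0.488 0.336 0.157]
scene 0.95 [224. 278. 251. 322.] [131. 119.  60.] top [0.401 0.358 0.157]
scene 0.74 [265. 212. 286. 256.] [89. 89. 91.] top [0.464 0.247 0.157]
scene 0.63 [322. 144. 346. 169.] [47. 47. 48.] top [0.526 0.074 0.157]
side 0.83 [246. 140. 263. 181.] [133. 116.  54.] top [0.407 0.299 0.157]
side 0.57 [277. 146. 288. 181.] [79. 78. 80.] top [0.465 0.247 0.157]
side 0.48 [278. 131. 292. 161.] [128. 111.  50.] top [0.489 0.315 0.157]
```

Call:
play_rows(steps=[[[0, 0, -0.02, 0, 0, 0, 0], [0, 0, -0.03, 0, 0, 0, 0.03], [0, 0, -0.03, 0, 0, 0, 0.06]]])

```text
time_s: 18.85
tool_pos: [0.5608, 0.0176, 0.1197]
tool_rot: [160.1, -0.0, 104.8]
force: [0.8, 1.1, -0.3]
grip_width: 0.0094
grasp_force: 0.0
```

Call:
play_rows(steps=[[[0.0246, 0.001, -0.0122, 0.0346, -0.0046, 0.0256, 0.06], [0.0246, -0.0001, -0.0124, 0.0346, -0.0046, 0.0256, 0.06], [0.0245, -0.0012, -0.0125, 0.0346, -0.0046, 0.0256, 0.06], [0.0244, -0.0023, -0.0125, 0.0346, -0.0046, 0.0256, 0.06], [0.0243, -0.0034, -0.0125, 0.0346, -0.0046, 0.0256, 0.06], [0.0241, -0.0044, -0.0125, 0.0346, -0.0046, 0.0256, 0.06], [0.024, -0.0055, -0.0125, 0.0346, -0.0046, 0.0256, 0.06], [0.0237, -0.0066, -0.0124, 0.0346, -0.0046, 0.0256, 0.06], [0.0235, -0.0076, -0.0122, 0.0346, -0.0046, 0.0256, 0.06], [0.0232, -0.0087, -0.0121, 0.0346, -0.0046, 0.0256, 0.06], [0, 0, 0, 0, 0, 0, 0.06], [0, 0, 0, 0, 0, 0, 0.06]]])

```text
time_s: 20.05
tool_pos: [0.466, 0.2473, 0.2375]
tool_rot: [180.0, 0.0, 90.1]
force: [-0.1, 0.2, -0.5]
grip_width: 0.0596
grasp_force: 0.0
```

Run:
```python
from plan import *
p,R=cur();print(p,get_obs()["tool_rot"])
c=read_camera("wrist");save(c["frame"],"ga.png")
for r in silhouettes("wrist","gauge")[:3]:
    m=r["pixels"].astype(np.uint8);print(round(r["p"],2),np.round(r["extent"]),c["frame"][r["pixels"]].mean(0).round(),m.sum())
    ct=max(cv2.findContours(m,0,1)[0],key=cv2.contourArea);print(cv2.minAreaRect(ct),cv2.approxPolyDP(ct,4,True)[:,0].tolist())
print(proj(c,[.464,.247,.157]))
for nm in("scene","side"):
    c=read_camera(nm);save(c["frame"],"ga_"+nm+".png")
```

```text
[0.46601745 0.24727649 0.23750182] [1.79950326e+02 3.83419972e-02 9.00753108e+01]
0.98 [332.  66. 377. 107.] [177. 174. 110.] 1359
((354.46209716796875, 86.45518493652344), (38.86528778076172, 40.02792739868164), 4.763641834259033) [[344, 67], [335, 86], [338, 100], [348, 106], [370, 101], [374, 70]]
0.9 [238.  46. 290.  95.] [165. 161. 100.] 1639
((262.5000305175781, 74.5), (50.91168975830078, 36.769554138183594), 45.0) [[254, 48], [237, 71], [253, 91], [276, 95], [285, 87], [285, 73], [261, 48]]
0.66 [301. 163. 340. 217.] [81. 85. 87.] 1528
((318.0587463378906, 187.38790893554688), (47.783653259277344, 38.41781997680664), 72.6459732055664) [[320, 163], [308, 168], [300, 186], [305, 208], [312, 214], [337, 204], [334, 174]]
[321.04614013 204.27817728]
```

Run:
```python
from plan import *
from scipy.optimize import minimize
C={};Mk={}
for nm in("wrist","scene","side"):
    C[nm]=read_camera(nm)
    for r in silhouettes(nm,"gauge"):
        col=C[nm]["frame"][r["pixels"]].mean(0)
        if col[0]-col[2]<15 and abs((r["extent"][0]+r["extent"][2])/2-proj(C[nm],[.464,.247,.12])[0])<15: Mk[nm]=r["pixels"].astype(np.uint8);print(nm,r["p"]);break
th=np.linspace(0,2*np.pi,40)
def cost(q,names=None):
    x,y,a=q;e=0;c_,s_=np.cos(a),np.sin(a)
    for nm in(names or Mk):
        m=np.zeros((400,640),np.uint8)
        B=[[x+c_*i-s_*j,y+s_*i+c_*j,z] for i in(-.014,.014) for j in(-.014,.014) for z in(.076,.154)]
        D=[[x+.017*np.cos(t),y+.017*np.sin(t),z] for t in th for z in(.07,.076)]
        for P in(B,D):
            h=cv2.convexHull(np.array([proj(C[nm],b) for b in P]).astype(np.float32));cv2.fillConvexPoly(m,(h*16).astype(np.int32),1,shift=4)
        e+=1-(m&Mk[nm]).sum()/(m|Mk[nm]).sum()
    return e
for names in(["wrist"],list(Mk)):
  best=min((minimize(cost,[.464,.247,a0],args=(names,),method="Nelder-Mead",options=dict(initial_simplex=[[.464,.247,a0],[.47,.247,a0],[.464,.253,a0],[.464,.247,a0+.25]])) for a0 in np.radians([-40,-15,10,35])),key=lambda r:r.fun)
  print(names,best.fun,best.x,np.degrees(best.x[2]))
  for d in range(-45,45,10): print(d,round(cost([best.x[0],best.x[1],np.radians(d)],names),3),end=" ")
# gradient orientation histogram near the barrel top
g=cv2.GaussianBlur(cv2.cvtColor(C["wrist"]["frame"],cv2.COLOR_RGB2GRAY).astype(np.float32),(3,3),0)
gx,gy=cv2.Sobel(g,5,1,0),cv2.Sobel(g,5,0,1);u,v=map(int,proj(C["wrist"],[best.x[0],best.x[1],.154]))
X,Y=gx[v-24:v+24,u-24:u+24],gy[v-24:v+24,u-24:u+24];w=np.hypot(X,Y);an=np.degrees(np.arctan2(-Y,X))%90
print("\n",u,v,np.histogram(an,18,(0,90),weights=w*(w>60))[0].round(-2))
```

```text
wrist 0.73
scene 0.82
side 0.75
['wrist'] 0.07546048722519316 [ 0.46199277  0.2527845  -1.26542483] -72.50350199726968
-45 0.154 -35 0.175 -25 0.188 -15 0.188 -5 0.154 5 0.124 15 0.086 25 0.099 35 0.138 ['wrist', 'scene', 'side'] 0.4448160106136392 [ 0.46081378  0.25314508 -0.07759052] -4.445609457112177
-45 0.544 -35 0.549 -25 0.504 -15 0.526 -5 0.454 5 0.507 15 0.522 25 0.545 35 0.557 
 317 194 [ 6000.  5000.  3800.  5900. 14900.  5300.  3400.  4300.  4000.  2700.
  2500.  2800.  4300.  4800.  3100.  3300.  5000.  5900.]
```

Call:
play_rows(steps=[[[0.0055, -0.004, 0, 0, 0, -0.11, 0.06], [0, 0, 0.02, 0, 0, -0.11, 0.06], [0, 0, 0.02, 0, 0, -0.11, 0.06], [0, 0, 0.02, 0, 0, 0, 0.06], [0, 0, 0, 0, 0, 0, 0.06], [0, 0, 0, 0, 0, 0, 0.06]]])

```text
time_s: 21.15
tool_pos: [0.4619, 0.2526, 0.1781]
tool_rot: [180.0, 0.0, 108.9]
force: [0.6, -0.5, -0.0]
grip_width: 0.0602
grasp_force: 0.0
```

Run:
```python
from plan import *
p,R=cur();print(p,get_obs()["tool_rot"])
c=read_camera("wrist");T=R.as_matrix()
g=cv2.GaussianBlur(cv2.cvtColor(c["frame"],cv2.COLOR_RGB2GRAY).astype(np.float32),(3,3),0)
gx,gy=cv2.Sobel(g,5,1,0),cv2.Sobel(g,5,0,1);u,v=map(int,proj(c,[.462,.2528,.154]));print(u,v)
X,Y=gx[v-30:v+30,u-30:u+30],gy[v-30:v+30,u-30:u+30];w=np.hypot(X,Y);an=(np.degrees(np.arctan2(-Y,X))+45)%90-45
print(np.histogram(an,18,(-45,45),weights=w*(w>60))[0].round(-2))
s=[r for r in silhouettes("wrist","gauge") if abs((r["extent"][0]+r["extent"][2])/2-u)<25]
print([(round(r["p"],2),r["extent"]) for r in s])
corn=[proj(c,np.array([.462,.2528,.154])+.014*(a*T[:,0]+b*T[:,1])).round(0).tolist() for a in(-1,1) for b in(-1,1)];print(corn)
gg=g.astype(int)
print("row",v,u-35,gg[v,u-35:u+35].tolist());print("col",v-40,gg[v-40:v+40,u].tolist())
```

```text
[0.4619482  0.25258888 0.17805457] [1.79991205e+02 2.56501853e-02 1.08885484e+02]
323 226
[ 7600.  3900.  3400.  1300.  1700.  3700.  6800.  2400.  4900. 13900.
  9800.  8600. 10000.  7900.  5300.  2000.  2000.  3200.]
[(0.97, [276.0, 16.8, 329.1, 85.6]), (0.66, [303.3, 179.6, 344.6, 246.7])]
[[304.0, 245.0], [344.0, 245.0], [303.0, 207.0], [345.0, 207.0]]
row 226 288 [105, 105, 105, 105, 105, 105, 105, 105, 105, 106, 106, 105, 105, 104, 97, 85, 77, 83, 95, 103, 106, 101, 82, 58, 42, 38, 38, 38, 38, 38, 38, 37, 37, 37, 36, 35, 36, 36, 35, 34, 34, 34, 33, 32, 32, 32, 32, 32, 31, 38, 56, 79, 93, 94, 89, 84, 86, 94, 100, 103, 103, 103, 103, 103, 104, 105, 104, 104, 104, 104]
col 186 [64, 63, 64, 64, 64, 64, 64, 64, 64, 64, 64, 64, 64, 64, 64, 64, 65, 64, 64, 66, 72, 80, 88, 95, 101, 105, 102, 84, 59, 41, 37, 38, 38, 37, 37, 37, 37, 37, 37, 36, 35, 36, 36, 35, 35, 34, 34, 34, 33, 32, 33, 33, 32, 35, 48, 68, 85, 95, 99, 101, 103, 103, 103, 104, 105, 113, 133, 159, 181, 192, 195, 195, 195, 195, 195, 195, 195, 195, 195, 195]
```

The gauge is centred and aligned under the gripper (cap centre at (324,226), predicted (323,226)). Descend and grip.

Call:
play_rows(steps=[[[0, 0, 0.02, 0, 0, 0, 0.06], [0, 0, 0.025, 0, 0, 0, 0.06], [0, 0, 0.025, 0, 0, 0, 0.06], [0, 0, 0.015, 0, 0, 0, 0.06], [0, 0, 0, 0, 0, 0, 0.06], [0, 0, 0, 0, 0, 0, 0.015], [0, 0, 0, 0, 0, 0, 0.015], [0, 0, 0, 0, 0, 0, 0.015], [0, 0, 0, 0, 0, 0, 0.015], [0, 0, 0, 0, 0, 0, 0.015], [0, 0, 0, 0, 0, 0, 0.015], [0, 0, 0, 0, 0, 0, 0.015]]], force=40)

```text
time_s: 22.45
tool_pos: [0.4623, 0.2528, 0.0933]
tool_rot: [179.9, 0.0, 108.9]
force: [0.1, -0.1, 3.2]
grip_width: 0.0279
grasp_force: 39.5
```

Call:
play_rows(steps=[[[0, 0, 0, 0, 0, 0, 0.015], [0, 0, 0, 0, 0, 0, 0.015], [0, 0, 0, 0, 0, 0, 0.015], [0, 0, 0, 0, 0, 0, 0.015]]])

```text
time_s: 22.85
tool_pos: [0.4623, 0.2527, 0.0933]
tool_rot: [179.9, 0.0, 108.9]
force: [-1.1, -1.0, 4.2]
grip_width: 0.0279
grasp_force: 39.5
```

Call:
play_rows(steps=[[[0, 0, -0.01, 0, 0, 0, 0.015], [0, 0, -0.02, 0, 0, 0, 0.015], [0, 0, -0.025, 0, 0, 0, 0.015], [0, 0, -0.025, 0, 0, 0, 0.015], [0, 0, -0.02, 0, 0, 0, 0.015], [0, 0, 0, 0, 0, 0, 0.015], [0, 0, 0, 0, 0, 0, 0.015]]])

```text
time_s: 23.55
tool_pos: [0.4615, 0.2524, 0.1921]
tool_rot: [-180.0, 0.0, 108.9]
force: [0.1, -0.1, -2.0]
grip_width: 0.0279
grasp_force: 39.5
```

Run:
```python
from plan import *
p,R=cur();o=get_obs();print(p,o["grip_width"],o["grasp_force"],o["force"])
S=M+.01*n-.0026*py-.0002*px;mark=S+.0033*n;tip=p+R.as_matrix()[:,2]*.0773;print("tip",tip,"mark",mark)
plan(mark+.025*n+.0773*n,Ro.from_matrix(RT),11)
C={k:read_camera(k) for k in("scene","side")}
for k in C:
    for r in silhouettes(k,"gauge")[:4]:
        if np.ptp(C[k]["frame"][r["pixels"]].mean(0))<15: print(k,round(r["p"],2),r["extent"],"tip pred",proj(C[k],tip))
```

```text
[0.46152086 0.25241675 0.19206226] 0.027931274095193078 39.47514601517469 [ 0.08365647 -0.07524519 -1.95611104]
tip [0.46150751 0.25235578 0.11476228] mark [0.5810845  0.02247626 0.06392951]
total rv [-0.3493 -0.0118  0.0711] dist 0.2558
[-0.0231, 0.0003, 0.0029] [-0.0318, -0.0011, 0.0065]
[-0.0231, 0.0004, 0.003] [-0.0318, -0.0011, 0.0065]
[-0.0231, 0.0004, 0.003] [-0.0318, -0.0011, 0.0065]
[-0.0231, 0.0005, 0.003] [-0.0318, -0.0011, 0.0065]
[-0.023, 0.0006, 0.0031] [-0.0318, -0.0011, 0.0065]
[-0.023, 0.0006, 0.0031] [-0.0318, -0.0011, 0.0065]
[-0.023, 0.0007, 0.0032] [-0.0318, -0.0011, 0.0065]
[-0.023, 0.0007, 0.0032] [-0.0318, -0.0011, 0.0065]
[-0.023, 0.0007, 0.0033] [-0.0318, -0.0011, 0.0065]
[-0.023, 0.0008, 0.0033] [-0.0318, -0.0011, 0.0065]
[-0.023, 0.0008, 0.0034] [-0.0318, -0.0011, 0.0065]
scene 0.59 [257.1, 176.2, 283.1, 234.7] tip pred [275.4785568 232.7000931]
scene 0.45 [357.1, 206.8, 383.7, 231.7] tip pred [275.4785568 232.7000931]
side 0.58 [275.6, 108.9, 286.6, 162.2] tip pred [282.21955863 162.45842171]
```

The gauge is lifted and the tip shows where predicted in both fixed cameras. Move to hover over the ring.

Call:
play_rows(steps=[[[-0.0231, 0.0003, 0.0029, -0.0318, -0.0011, 0.0065, 0.015], [-0.0231, 0.0004, 0.003, -0.0318, -0.0011, 0.0065, 0.015], [-0.0231, 0.0004, 0.003, -0.0318, -0.0011, 0.0065, 0.015], [-0.0231, 0.0005, 0.003, -0.0318, -0.0011, 0.0065, 0.015], [-0.023, 0.0006, 0.0031, -0.0318, -0.0011, 0.0065, 0.015], [-0.023, 0.0006, 0.0031, -0.0318, -0.0011, 0.0065, 0.015], [-0.023, 0.0007, 0.0032, -0.0318, -0.0011, 0.0065, 0.015], [-0.023, 0.0007, 0.0032, -0.0318, -0.0011, 0.0065, 0.015], [-0.023, 0.0007, 0.0033, -0.0318, -0.0011, 0.0065, 0.015], [-0.023, 0.0008, 0.0033, -0.0318, -0.0011, 0.0065, 0.015], [-0.023, 0.0008, 0.0034, -0.0318, -0.0011, 0.0065, 0.015], [0, 0, 0, 0, 0, 0, 0.015]]])

```text
time_s: 24.95
tool_pos: [0.5462, 0.0097, 0.1585]
tool_rot: [160.1, -0.0, 104.4]
force: [0.1, -0.1, -1.6]
grip_width: 0.028
grasp_force: 39.5
```

Call:
play_rows(steps=[[[0, 0, 0, 0, 0, 0, 0.015], [0, 0, 0, 0, 0, 0, 0.015], [0, 0, 0, 0, 0, 0, 0.015]]])

```text
time_s: 25.25
tool_pos: [0.5475, 0.0149, 0.1607]
tool_rot: [159.9, -0.0, 104.9]
force: [0.2, -0.2, -1.2]
grip_width: 0.0278
grasp_force: 39.5
```

```bash
cat > tip.py <<'E'
from plan import *
S=M+.01*n-.0026*py-.0002*px;mark=S+.0033*n
p,R=cur();z=R.as_matrix()[:,2];tip=p+z*.0773;d=tip-mark
print("tip-mark mm",[round(float(k@d)*1e3,2) for k in(px,py,n)],"ang",np.degrees(np.arccos(-z@n)).round(2),get_obs()["force"].round(2),get_obs()["time_s"])
E
python3 tip.py
python3 - <<'E'
from tip import *
yy,xx=np.mgrid[:400,:640]
for k in("wrist","scene","side"):
    c=read_camera(k);print(k,"pred tip",proj(c,tip).round(1),"pred mark",proj(c,mark).round(1))
    for r in silhouettes(k,"bung")[:1]+silhouettes(k,"gauge")[:2]: print("  ",round(r["p"],2),np.round(r["extent"],1),c["frame"][r["pixels"]].mean(0).round())
    save(c["frame"],"t_"+k+".png")
    if k=="wrist":
        u,v=proj(c,mark);g=c["frame"].min(2);b=[int(t) for t in(v-14,v+14,u-14,u+14)];print(g[b[0]:b[1],b[2]:b[3]].tolist() and "")
        for row in g[b[0]:b[1]:2,b[2]:b[3]]: print(" ".join(f"{x:3d}" for x in row))
        print(b)
E
```

```text
tip-mark mm [0.89, 1.3, 25.38] ang 0.07 [ 0.22 -0.21 -1.21] 25.25
tip-mark mm [0.89, 1.3, 25.38] ang 0.07 [ 0.22 -0.21 -1.21] 25.25
wrist pred tip [323.8 205.1] pred mark [322.8 198.7]
   0.55 [301.9 172.8 348.5 212.3] [62. 64. 65.]
   0.66 [291.3 201.  354.8 322.7] [88. 92. 95.]
   0.46 [299.2 176.6 345.1 214.1] [66. 68. 69.]

 37  35  37  37  35  38  37  37  37  36  37  38  38  37  38  37  38  38  36  35  37  35  38  35  37  35  38  37
 35  36  35  37  38  37  35  36  39  37  38  37  36  36  37  38  36  38  37  38  36  36  36  34  34  35  36  34
 35  40  37  37  37  39  37  36  36  36  33  35  35  32  37  32  32  33  33  32  34  36  38  35  35  35  38  34
 38  36  38  35  39  38  37  37  34  38  57  80 100 113 121 122 113 107  87  65  46  34  34  36  35  38  34  34
 36  35  35  35  34  34  34  46  72 115 153 177 180 174 172 171 173 180 182 170 143 100  61  35  35  38  33  38
 38  38  37  37  34  33  59 113 157 167 148 114  81  57  44  44  50  69  99 132 163 167 134  79  40  32  34  35
 38  36  32  35  34  49 107 163 166 122  68  34  34  33  35  36  34  34  31  47  97 151 165 133  7
[... 519 characters left out ...]
40 144 147 149 149 149 147 140 125 110  99  86  74  60
 54  68  80  98 118 140 161 176 189 197 202 204 203 203 204 206 206 205 206 206 206 202 202 223 242 246 231 192
117 138 158 177 193 202 208 212 213 212 211 213 213 211 212 211 212 211 211 210 208 209 233 255 255 255 255 255
[184, 212, 308, 336]
scene pred tip [337.7 147.2] pred mark [334.5 153.6]
   0.75 [321.1 143.6 346.4 164.9] [56. 56. 56.]
   0.73 [339.1  98.6 368.  147.5] [68. 70. 71.]
   0.71 [204.2 231.  232.3 282.5] [141. 127.  66.]
side pred tip [362.5 217.5] pred mark [365.1 224.7]
   0.72 [341.1 210.7 389.  258.2] [139. 133. 136.]
   0.9 [243.6 137.5 262.8 180.7] [131. 114.  55.]
   0.67 [344.9 172.2 362.6 217. ] [78. 75. 77.]
```

Ring seen at (322.6,199), predicted (322.8,198.7); the tip prediction also agrees in both fixed cameras. Correct sideways and descend in stages, watching the force.

Call:
play_rows(steps=[[[-0.001, -0.0007, 0.008, 0, 0, 0, 0.015], [0, 0, 0.008, 0, 0, 0, 0.015], [0, 0, 0.005, 0, 0, 0, 0.015], [0, 0, 0, 0, 0, 0, 0.015], [0, 0, 0, 0, 0, 0, 0.015], [0, 0, 0, 0, 0, 0, 0.015], [0, 0, 0, 0, 0, 0, 0.015]]])

```text
time_s: 26.4
tool_pos: [0.5544, 0.0144, 0.1411]
tool_rot: [159.9, 0.0, 104.8]
force: [-0.5, -0.7, -2.0]
grip_width: 0.0277
grasp_force: 39.5
```

```bash
cat > f.py <<'E'
from tip import *
F=[]
for i in range(8):
    c=read_camera("side");o=get_obs();F.append(np.r_[o["force"],o["tool_pos"]])
F=np.array(F);print("axial N",(F[:,:3]@n).mean().round(2),(F[:,:3]@n).std().round(2),"F",F[:,:3].mean(0).round(2),"tip n mean",((F[:,3:]-.0773*n-mark)@np.c_[px,py,n]).mean(0)*1e3)
E
python3 f.py
```

```text
tip-mark mm [0.36, -0.99, 4.76] ang 0.11 [-0.46 -0.73 -1.96] 26.4
axial N -1.45 0.42 F [-0.21  0.05 -1.62] tip n mean [ 0.01871855 -0.95010576  4.64071299]
```

Call:
play_rows(steps=[[[0.0008, 0, 0.002, 0, 0, 0, 0.015], [0, 0, 0.002, 0, 0, 0, 0.015], [0, 0, 0.002, 0, 0, 0, 0.015], [0, 0, 0, 0, 0, 0, 0.015], [0, 0, 0, 0, 0, 0, 0.015]]])

```text
time_s: 27.3
tool_pos: [0.5561, 0.0157, 0.1353]
tool_rot: [159.9, -0.0, 104.8]
force: [-0.9, 0.6, 1.2]
grip_width: 0.0278
grasp_force: 39.5
```

```bash
python3 f.py
```

```text
tip-mark mm [0.24, -0.15, -1.4] ang 0.09 [-0.86  0.65  1.23] 27.3
axial N 1.21 0.36 F [-0.51 -0.4   1.08] tip n mean [ 0.08098691 -0.1345948  -1.3857201 ]
```

Call:
play_rows(steps=[[[0, 0, 0.001, 0, 0, 0, 0.015], [0, 0, 0, 0, 0, 0, 0.015], [0, 0, 0, 0, 0, 0, 0.015], [0, 0, 0, 0, 0, 0, 0.015]]])

```text
time_s: 28.1
tool_pos: [0.5564, 0.0158, 0.1343]
tool_rot: [159.9, 0.0, 104.8]
force: [-0.6, -0.9, 0.5]
grip_width: 0.0279
grasp_force: 39.5
```

```bash
python3 f.py
python3 - <<'E'
from tip import *
c=read_camera("wrist");u,v=proj(c,mark);print(proj(c,mark),proj(c,mark+.0024*n))
for k in("scene","side","wrist"):
    for r in silhouettes(k,"bung")[:1]: print(k,round(r["p"],2),np.round(r["extent"],1))
g=c["frame"].min(2);b=[int(t) for t in(v-14,v+14,u-14,u+14)];print(b)
for row in g[b[0]:b[1]:2,b[2]:b[3]]: print(" ".join(f"{x:3d}" for x in row))
E
```

```text
tip-mark mm [0.15, -0.15, -2.46] ang 0.09 [-0.55 -0.95  0.49] 28.1
axial N 1.57 0.55 F [-0.87 -0.18  1.35] tip n mean [ 0.01722309 -0.14130202 -2.45775235]
tip-mark mm [0.1, -0.16, -2.48] ang 0.09 [-0.6  -0.73  0.72] 28.5
[323.60573232 205.69545609] [323.60558347 206.51360634]
scene 0.75 [321.1 143.6 346.4 164.9]
side 0.52 [353.8 215.3 375.5 236. ]
wrist 0.78 [299.  178.  351.5 216.3]
[191, 219, 309, 337]
 40  34  36  35  37  38  36  33  35  36  35  37  38  38  38  36  36  38  38  36  36  34  34  37  37  36  34  37
 38  35  35  37  35  37  39  37  39  35  37  33  37  34  38  36  38  36  34  36  37  36  35  37  35  33  37  37
 36  39  36  37  35  35  38  34  37  32  31  36  41  44  46  46  44  40  36  35  36  35  37  36  35  34  37  35
 34  35  34  37  37  36  32  34  46  71  98 128 152 163 168 167 159 144 125 103  75  49  38  33  32  39  36  35
 36  37  33  36  35  35  45  87 134 165 172 173 170 151 131 124 132 152 170 181 175 146  98  55  35  30  35  35
 39  36  35  34  35  65 118 164 173 149 105  64  46  38  33  31  33  43  62 100 148 182 174 131  73  39  36  36
 36  36  35  34  48
[... 176 characters left out ...]
 113 147 166 136  82  43  37
 46  58  75  88 104 120 140 157 170 177 178 177 179 181 184 184 186 185 187 184 180 166 150 138 122 106  92  76
101 119 140 159 176 192 202 207 209 210 211 212 211 210 211 210 211 212 211 212 211 210 206 200 190 179 164 146
163 180 190 199 201 202 203 202 200 202 201 202 202 201 201 199 195 190 189 189 188 189 188 189 186 183 176 169
113 115 116 115 115 115 112 109 106 104 104 105 106 105 105 103  99  95  94  95  93  94  94  95  91  88  87  84
 68  69  67  68  67  69  68  68  71  67  68  69  66  69  70  67  68  68  69  68  70  67  68  68  68  70  69  68
 70  71  71  68  70  69  68  69  69  70  69  71  71  70  72  71  72  69  70  70  71  72  72  70  69  69  69  71
```

The spring force is about 3.0 N (about 4.3 mm in), with the ring still centred under the tip. Half a millimetre more, settle, and hand in.

Call:
play_rows(steps=[[[0, 0, 0.0005, 0, 0, 0, 0.015], [0, 0, 0, 0, 0, 0, 0.015], [0, 0, 0, 0, 0, 0, 0.015], [0, 0, 0, 0, 0, 0, 0.015], [0, 0, 0, 0, 0, 0, 0.015]]])

```text
time_s: 29.2
tool_pos: [0.5565, 0.0158, 0.1337]
tool_rot: [159.9, 0.0, 104.8]
force: [0.0, -0.6, 2.0]
grip_width: 0.0278
grasp_force: 39.5
```

```bash
python3 f.py; python3 -c "
from cell import *
print(sign_off())"
```

```text
tip-mark mm [0.07, -0.14, -2.99] ang 0.08 [ 0.01 -0.64  2.04] 29.2
axial N 2.24 0.26 F [-0.48 -0.04  2.21] tip n mean [-0.04542741 -0.13088972 -2.98943162]
the job is handed in; nothing more can be done
None
```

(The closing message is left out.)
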